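# Pin a turned spindle in the clamping jig with the dead-man paddle

## Robot

A 7-joint arm with a two-finger parallel gripper is mounted at the origin on the work surface. World frame = base frame: x ahead of the robot, y to its left, z up, the work surface at z = 0. Lengths are in m, angles in rad, forces in N, time in s.
With the tool pointing down it reaches from about 0.35 to 0.9 m from the base axis. Payload 7.2 kg.
Tool frame: the origin (TCP) lies at the very end of the fingers, on their centre line; the grasp point (between the pads) lies 19 mm behind it (bot.tcp_to_grasp is the z of the grasp point in the tool frame, in m); z points along the fingers, y is the direction in which the jaws open and shut (so a half turn about z gives the same grasp; the last joint's range is limited). The gripper opens to 88 mm and grips with 3 to 60 N. Pads are 20 mm wide; open, the fingers measure 115 mm over their backs; the gripper's body (75 mm by 178 mm) begins 61 mm behind the grasp point.
Start: joints at [1.211, 0.411, -0.013, 1.596, 0.006, 1.134, -0.082], TCP at [0.18, -0.599, 0.198] pointing down, gripper open.
Joint ranges: [-2.95, 2.95], [-0.29, 1.99], [-1.47, 1.44], [0.14, 2.54], [-1.03, 4.17], [0.13, 1.85], [-2.86, 2.86]. Speed limits (rad/s): [2.39, 2.39, 3.01, 3.01, 3.14, 3.14, 3.14].

## Interface

Orientations are given as a unit quaternion [w, x, y, z].
In Python, from bench import bot gives the robot as it stands.
- The arm moves only by the tool apply_moves, never from a script. Its argument "motion" is a list of rows, each an object with "travel": the shift along the world's x, y, z in mm, a list of three; "turn": the turn about the world's z in rad; "fingers": the closure, from 0 (fully open) to 1 (shut). In form: [{"travel": [x, y, z], "turn": turn, "fingers": fingers}, ...]. A call has 1 to 12 rows; each row shifts and turns the pose as measured when the row begins; what a row does not reach is not made up. A row lasts 1/8 s, in which the tool goes at most 62.5 mm and 10.7 degrees, less where a joint would pass 70% of its speed; a pose out of reach is approached as far as the arm can. A call with a gripper value outside its range is refused whole. The fingers move at their own pace and stop on an object; "newtons" is the grip in N (left out, the last holds). Time passes only in rows, so rows that do not move let the fingers close. It gives the time, the measured TCP pose, the force and the opening at its end, in the units of the state.
- bot.state(): the state, without advancing time (a new reading comes with each control period).
- bot.grab_frame(name): name is "scene" or "side" or "wrist"; returns the picture (480x640x3 uint8, blue, green, red); there is no depth.
- bot.camera_model(name): a dict with "mtx" (3x3 intrinsics, pixels), "rvec" (rotation vector, rad) and "tvec" (3), from world to camera coordinates, as OpenCV has them. Camera axes: x right, y down, z forward; pixel columns grow to the right and rows downward; lengths in m; the calibration is good to about 2 mm. A picture is of the moment at which its call begins: read the wrist's pose just before it. camera_model takes no time and is no camera call; for the wrist camera it gives the pose at the moment of the call.
- bot.sign_off(): hands the job in, once; it reports no verdict.
The state is a dict: "clock": time; "q": joint angles; "qd": joint speeds; "joint_efforts": joint torques, N m; "position": TCP position; "ee_rot": TCP orientation; "ft_force": force on the tool from outside, world axes, zero at the start; "ft_torque": the same for the moment, N m; "grip_width": opening from 0.0 (shut) to 1.0 (fully open).
Only numpy, scipy, OpenCV 4.12 (cv2) and the standard library are available. Lean on these libraries where they do the work, as an engineer would, in place of code of your own. Each camera call takes 0.05 s, during which the arm holds its last target.

## Task

Lay the turned wooden spindle down in both saddles of the clamping jig, between the rubber nose and the end stop, and let go of it while the paddle is still up. Then press the jig's red spring-loaded dead-man paddle down until its outer edge is in the green zone of the scale, never into the red, so that the nose pins the spindle against the end stop. Finish still holding the paddle down in the green zone, and leave the other things on the bench where they are.

Things in the scene. Friction and masses are not known exactly. Their poses are not given: they have to be found in the camera images.
- spindle: loose turned wooden spindle (about 0.11 kg) lying on the bench, 140 mm long along its own y: two square end blocks, 36 x 36 mm, each 35 mm long, joined by a round middle 30 mm in diameter, 70 mm long (thin beads 22 to 28 mm from the centre). Both ends are alike: either way round will do. Origin on its underside at mid-length; its axis is 18 mm higher
- spindle_mid (a point): centre of the spindle, on its axis; axes as the spindle body
- jig: wooden clamping jig fixed to the bench: plywood base 110 mm (own x) by 395 mm (own y, -225 to +170), 20 mm thick; origin on its underside. Along x = 0, from +y to -y: end stop, two saddles, rubber nose on a steel ram, grey ram housing (y -30 to -82, 66 mm wide, top 94 mm above bench), lever with red paddle reaching to -y, scale post
- seat (a point): where the centre of the seated spindle belongs, 60 mm above the bench; axes as the jig, the spindle's y lies along its y. End stop face 80 mm away in +y, face of the resting nose 80 mm away in -y: 10 mm of free play at each end. Between the saddles 86 mm are clear for fingers, down to the jig base 40 mm below this point
- saddle_a (a point): first of two equal wooden saddles (+y side of the seat, 50 mm from it), 14 mm thick along y: a U slot 41 mm wide for a square end block; this point is the middle of the slot floor, 42 mm above the bench. Slot sides are straight for 24 mm, then flare outwards; saddle top about 41 mm above this point, 75 to 85 mm wide outside
- saddle_b (a point): the other saddle, the same, on the -y side of the seat (50 mm from it)
- stop_face (a point): middle of the end stop's steel face, which looks to the jig's -y, level with the seat; wooden stop block 75 mm wide, top 85 mm above bench
- nose: black rubber nose, 24 mm in diameter, on the steel ram, level with the seat; origin 20 mm behind its face. The lever drives it to the jig's +y, 90 mm per rad of joint lever; it slides the spindle onto the stop, then yields on its own spring (0.6 N per mm), pressing with about 6 to 12 N in the green zone
- pivot (a point): hinge axis of the lever, which runs along the jig's x, 85 mm above the bench, 140 mm from the seat in the jig's -y
- paddle_top (a point): centre of the upper face of the red plastic paddle, 46 mm (jig x) by 44 mm, 12 mm thick, at the outer end of the dark steel lever, 110 mm from the pivot. Moves with the lever: at rest about 118 mm above the bench (lever 0.25 rad above level), in the middle of the green zone about 80 mm
- scale (a point): top of the white scale post just beyond the paddle's outer edge, 30 mm (jig x) by 8 mm, 120 mm above bench, 34 mm from the paddle's middle. It carries a green zone and below it a red zone; the paddle's outer edge is read against it
- lever (a joint): angle of the sprung lever, rad: 0 at rest (paddle up), grows as the paddle is pushed down, stops at 0.54, springs back when let go. Green zone 0.29 to 0.41 (paddle 32 to 45 mm lower than at rest), red from 0.45 (49 mm lower). Push needed at the paddle: 2 N at first, about 4 N until the spindle meets the stop, 8 to 15 N in the green zone
- glue: bystander: white glue bottle with orange cap, 56 mm in diameter, 130 mm tall, origin at its foot
- offcut: bystander: dark wooden offcut, 50 x 75 x 30 mm, origin under its centre
- driver: bystander: screwdriver lying on the bench, about 200 mm long along its own x
- offcut_box: bystander: open plywood box of offcuts and turned parts, 150 x 130 x 75 mm, contents stand up to about 100 mm, origin under its centre

How it is judged:
By the outcome, as a careful person would: the job done as asked, in the order asked, and still so for the second after the job is handed in, while the arm keeps its last pose, push and grip.
It also fails if it takes over 54 s, if anything falls off the work surface, if the arm or the gripper's body presses on something with over 40 N, if the wrist force passes 120 N, or if a joint passes its speed limit or range.

## Working session

There is one attempt and no reset: what is moved stays moved. The work goes in short steps, Python scripts to look and compute and a tool call to move; the robot and the scene stay as the last step left them, time stands still between calls to the robot, and variables do not carry over. Pictures are saved under pics/ and viewed, and the job is handed in when it is done.

Besides the shell and the picture viewer there is one more tool, called after ">>>" by a JSON object that holds its "fn" and its "kwargs". apply_moves: Moves the arm, as the interface text tells. Its arguments: {"type":"object","properties":{"motion":{"type":"array"},"newtons":{"type":"number"}},"required":["motion"]}

```bash
mkdir -p pics; ls
python3 - <<'E'
from bench import bot
import cv2
print(bot.state())
for n in ["scene","side","wrist"]:
    print(n,bot.camera_model(n)); cv2.imwrite(f"pics/{n}0.png",bot.grab_frame(n))
print(bot.tcp_to_grasp)
E
```

```text
pics
{'clock': 0.0, 'q': array([ 1.21076755,  0.41185884, -0.01271286,  1.59706009,  0.00561452,
        1.13426078, -0.08216682]), 'qd': array([-2.19434402e-04, -3.66802544e-05,  9.27898790e-04,  1.10640052e-03,
        5.50496401e-04, -6.07148032e-04,  1.16450506e-03]), 'joint_efforts': array([ 8.86565795e-05, -5.87955201e+01,  6.41123336e-01, -2.91075236e+01,
       -5.40284207e-02,  1.81050872e-02,  1.12335858e-04]), 'position': array([ 0.1796128 , -0.5980723 ,  0.19762811]), 'ee_rot': array([-7.56109072e-04,  9.89368360e-01,  1.45429184e-01, -1.73116568e-04]), 'ft_force': array([ 0.37840404,  0.9705053 , -0.37934954]), 'ft_torque': array([-0.01615118,  0.0037562 ,  0.02912374]), 'grip_width': 1.0032356668505824}
scene {'mtx': array([[549.58301448,   0.        , 322.31512359],
       [  0.        , 549.58301448, 244.8300703 ],
       [  0.        ,   0.        ,   1.        ]]), 'rvec': array([ 2.13594035,  1.54309143, -0.43861517]), 'tvec': array([-0.17001652, -0.46887214,  1.75214627])}
side {'mtx': array([[461.96157337,   0.        , 315.24279803],
       [  0.        , 461.96157337, 241.49753775],
       [  0.        ,   0.        ,   1.        ]]), 'rvec': array([ 2.29620476, -0.24384641,  0.10827885]), 'tvec': array([-0.62867227,  0.14406193,  1.20768725])}
wrist {'mtx': array([[362.86642976,   0.        , 316.88513289],
       [  0.        , 362.86642976, 239.49905087],
       [  0.        ,   0.        ,   1.        ]]), 'rvec': array([-2.35932855,  1.75321227,  0.21569914]), 'tvec': array([-0.62558595, -0.02944069,  0.3893326 ])}
-0.0187
```

View pics/scene0.png

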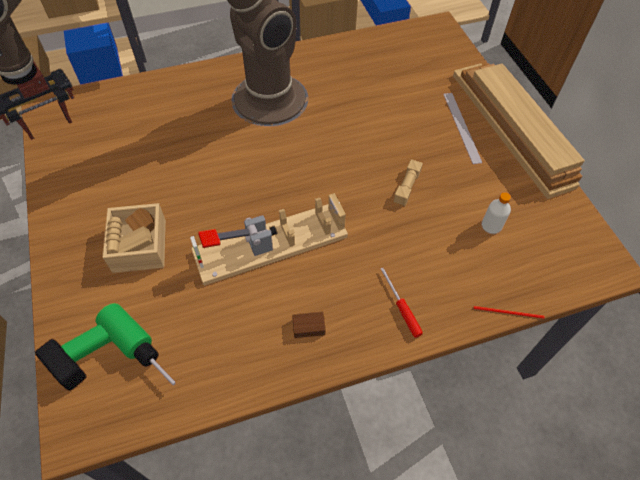

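View pics/side0.png

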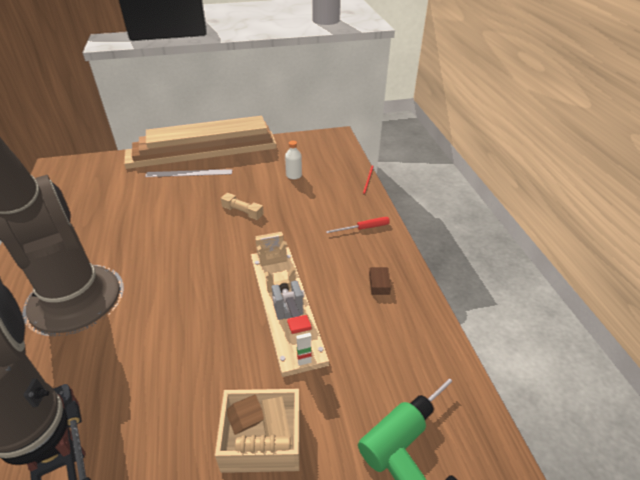

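View pics/wrist0.png

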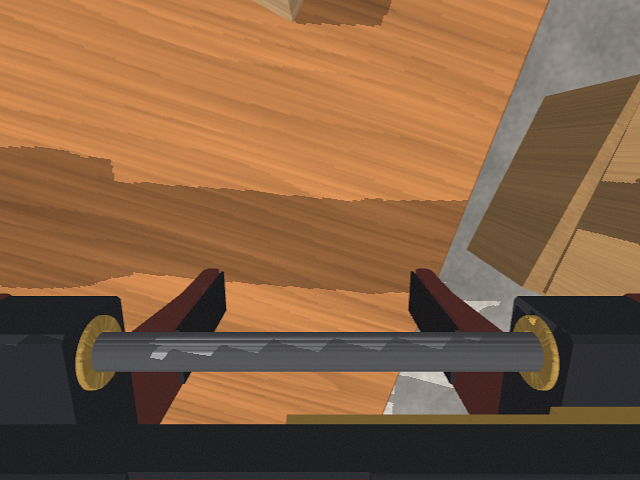

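The scene view shows the spindle at about (408,182) and the jig running from (200,260) to (340,215), with the paddle at (209,238). I'll enlarge crops to measure accurately.

Run:
```python
import cv2
a=cv2.imread('pics/scene0.png');b=cv2.imread('pics/side0.png')
cv2.imwrite('pics/c1.png',cv2.resize(a[185:285,185:355],None,fx=4.7,fy=4.7,interpolation=cv2.INTER_CUBIC))
cv2.imwrite('pics/c2.png',cv2.resize(b[225:380,240:340],None,fx=3.8,fy=3.8,interpolation=cv2.INTER_CUBIC))
x=cv2.resize(a[150:215,380:435],None,fx=7,fy=7,interpolation=cv2.INTER_CUBIC)
y=cv2.resize(b[185:230,210:275],None,fx=6,fy=6,interpolation=cv2.INTER_CUBIC)
cv2.imwrite('pics/c3.png',x);cv2.imwrite('pics/c4.png',y)
```

```text
(no output)
```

View pics/c1.png

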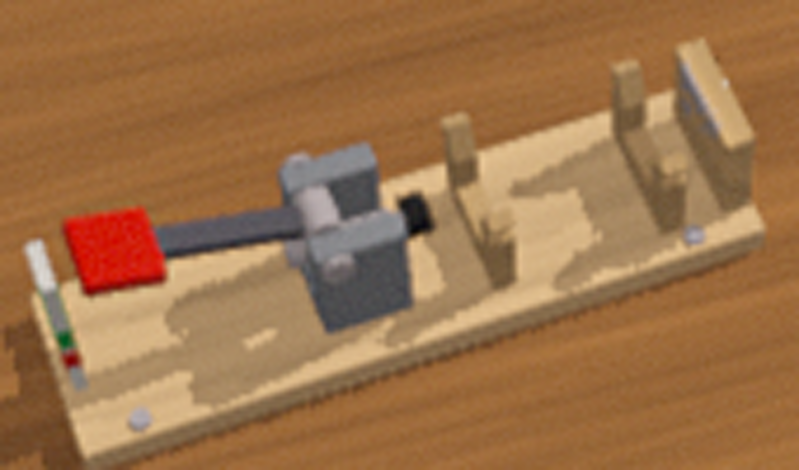

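View pics/c2.png

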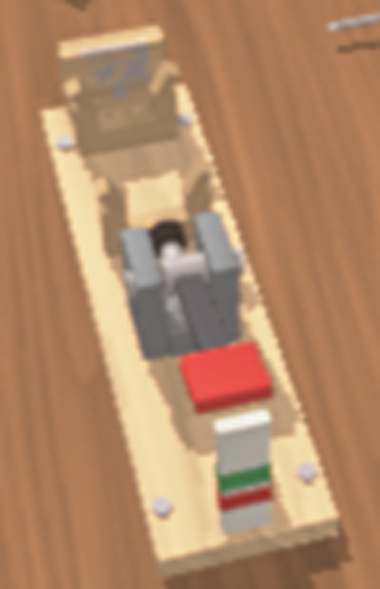

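View pics/c3.png

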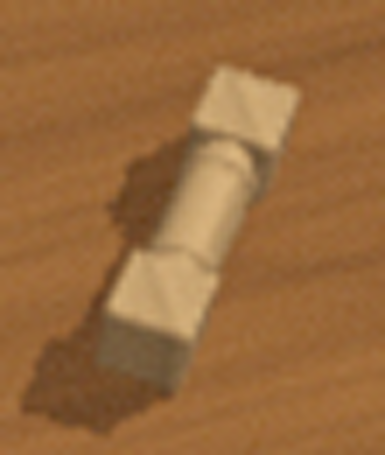

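View pics/c4.png

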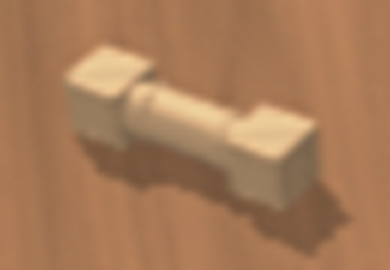

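```bash
cat > fit.py <<'E'
import numpy as np,cv2
from scipy.optimize import least_squares
from bench import bot
C={n:bot.camera_model(n) for n in("scene","side")}
def proj(n,P):
    c=C[n];return cv2.projectPoints(np.array(P,float).reshape(-1,3),c["rvec"],c["tvec"],c["mtx"],None)[0].reshape(-1,2)
def src(p,f,o): return (np.array(p,float)+.5)/f-.5+np.array(o)
def Tf(P,x,y,a):
    c,s=np.cos(a),np.sin(a);P=np.array(P,float)
    return np.c_[x+c*P[:,0]-s*P[:,1],y+s*P[:,0]+c*P[:,1],P[:,2]]
E
python3 - <<'E'
from fit import *
def jig(sy):
    pd=lambda s,o:(s*.023,sy-.140-.1066+o*.0213,.118-o*.0054)
    W={'b1':(.055,-.225,.02),'b2':(.055,.17,.02),'b3':(-.055,-.225,.02),'b4':(-.055,.17,.02),'b0':(.055,-.225,0),
    's1':(-.0375,sy+.08,.085),'s2':(.0375,sy+.08,.085),
    'pol':pd(-1,-1),'por':pd(1,-1),'pil':pd(-1,1),'pir':pd(1,1)}
    ys=sy-.2466-.034
    for i,(a,b) in enumerate([(-1,1),(1,1),(-1,-1),(1,-1)]): W['c%d'%i]=(a*.015,ys+b*.004,.12)
    return W
sc=dict(b1=(80,437),b2=(763,213),b3=(35,298),b0=(90,463),s1=(677,47),s2=(738,146),pol=(63,218),pil=(147,208),pir=(165,280),por=(88,292))
sd=dict(b3=(162,562),b1=(338,522),b4=(42,112),s1=(62,58),s2=(163,42),pil=(182,352),pir=(262,342),pol=(198,403),por=(270,388),c2=(215,428),c3=(270,422),c0=(218,415),c1=(268,410))
def r(p,full=False):
    W=jig(p[3]);out=[];nm=[]
    for n,d,f,o in(("scene",sc,4.7,(185,185)),("side",sd,3.8,(240,225))):
        P=Tf([W[k] for k in d],*p[:3]);e=proj(n,P)-src(list(d.values()),f,o);out.append(e);nm+=[n+k for k in d]
    e=np.vstack(out)
    if full: return list(zip(nm,e.round(1).tolist()))
    return e.ravel()
best=min((least_squares(r,[.6,0,a,.075],loss='soft_l1') for a in(0,1.57,3.1,-1.57)),key=lambda s:s.cost)
print(best.x,best.cost);print(r(best.x,True))
j=best.x
print('seat',Tf([(0,j[3],.06)],*j[:3]),'paddle',Tf([(0,j[3]-.2466,.118)],*j[:3]))
h,L=.018,.07
W={'Fl':(-h,L,.036),'Fr':(h,L,.036),'Nl':(-h,-L,.036),'Nr':(h,-L,.036),'Nlb':(-h,-L,0),'Nrb':(h,-L,0),'fl':(-h,.035,.036),'fr':(h,.035,.036),'nl':(-h,-.035,.036),'nr':(h,-.035,.036)}
A=dict(Fl=(222,68),Fr=(300,92),Nl=(103,318),Nr=(190,345),Nlb=(98,362),Nrb=(172,390),nl=(132,250),nr=(217,275),fl=(192,128),fr=(270,152))
B=dict(Fl=(65,78),Fr=(103,45),Nl=(282,158),Nr=(320,128),Nlb=(282,210),Nrb=(317,187),nl=(230,122),nr=(262,102),fr=(157,70))
def r2(p,full=False):
    out=[];nm=[]
    for n,d,f,o in(("scene",A,7,(380,150)),("side",B,6,(210,185))):
        e=proj(n,Tf([W[k] for k in d],*p))-src(list(d.values()),f,o);out.append(e);nm+=[n+k for k in d]
    e=np.vstack(out)
    return list(zip(nm,e.round(1).tolist())) if full else e.ravel()
b=min((least_squares(r2,[.5,.2,a],loss='soft_l1') for a in(0,1.57,3.1,-1.57)),key=lambda s:s.cost)
print(b.x,b.cost);print(r2(b.x,True))
E
```

```text
[ 0.53335398 -0.11846637  0.06650266  0.06903628] 28.192191836660783
[('sceneb1', [0.1, 3.7]), ('sceneb2', [0.2, 2.5]), ('sceneb3', [-1.9, -1.3]), ('sceneb0', [-0.7, 2.1]), ('scenes1', [-1.8, -0.9]), ('scenes2', [-3.4, -0.3]), ('scenepol', [-1.9, -0.4]), ('scenepil', [-2.0, -1.2]), ('scenepir', [-0.4, -1.8]), ('scenepor', [-2.0, -1.3]), ('sideb3', [-0.3, -1.0]), ('sideb1', [1.0, -2.2]), ('sideb4', [-0.0, -1.2]), ('sides1', [0.3, -0.5]), ('sides2', [0.8, -1.3]), ('sidepil', [-0.3, 1.0]), ('sidepir', [-1.2, -0.9]), ('sidepol', [-0.1, -0.3]), ('sidepor', [1.9, -1.2]), ('sidec2', [1.1, -0.5]), ('sidec3', [0.4, -2.1]), ('sidec0', [-0.6, -0.1]), ('sidec1', [-0.1, -1.9])]
seat [[ 0.52876627 -0.04958269  0.06      ]] paddle [[ 0.54515374 -0.29563759  0.118     ]]
[0.46585355 0.27598389 0.83376215] 13.968076787562534
[('sceneFl', [-1.0, -1.0]), ('sceneFr', [-0.2, -0.5]), ('sceneNl', [-0.5, -1.5]), ('sceneNr', [-0.4, -1.1]), ('sceneNlb', [-1.3, 0.2]), ('sceneNrb', [0.3, 0.5]), ('scenenl', [-0.4, -0.9]), ('scenenr', [-0.2, -0.3]), ('scenefl', [-0.7, -1.1]), ('scenefr', [0.3, -0.5]), ('sideFl', [0.3, -0.9]), ('sideFr', [1.1, -1.1]), ('sideNl', [0.2, -0.5]), ('sideNr', [0.5, -1.7]), ('sideNlb', [1.1, -0.1]), ('sideNrb', [1.9, -2.5]), ('sidenl', [-0.4, 2.0]), ('sidenr', [1.1, -0.8]), ('sidefr', [0.7, -2.1])]
```

>>> {"fn": "apply_moves", "kwargs": {"motion": [{"travel": [25,38,8],"turn": 0.14,"fingers": 0},{"travel": [25,38,8],"turn": 0.14,"fingers": 0},{"travel": [25,38,8],"turn": 0.14,"fingers": 0},{"travel": [25,38,8],"turn": 0.14,"fingers": 0},{"travel": [25,38,8],"turn": 0.14,"fingers": 0},{"travel": [25,38,8],"turn": 0.14,"fingers": 0},{"travel": [25,38,8],"turn": 0.14,"fingers": 0},{"travel": [25,38,8],"turn": 0.14,"fingers": 0},{"travel": [25,38,8],"turn": 0.14,"fingers": 0},{"travel": [25,38,8],"turn": 0.14,"fingers": 0},{"travel": [25,38,8],"turn": 0.0,"fingers": 0},{"travel": [0,0,0],"turn": 0.0,"fingers": 0}]}}

```text
clock: 1.65
position: [0.4586, -0.1643, 0.2861]
ee_rot: [-0.0, 0.646, 0.764, -0.002]
ft_force: [-0.2, -0.9, 0.4]
grip_width: 0.999
```

```bash
cat >> fit.py <<'E'
import math
def st():
    s=bot.state();w,x,y,z=s["ee_rot"]
    yaw=math.atan2(2*(x*y+w*z),1-2*(y*y+z*z))
    print("t%.2f"%s["clock"],"pos",(s["position"]*1000).round(1),"yaw %.3f"%yaw,"F",s["ft_force"].round(1),"grip %.3f"%s["grip_width"],"rot",s["ee_rot"].round(4),"q",s["q"].round(2))
    return s
def wr(name):
    C["wrist"]=bot.camera_model("wrist");im=bot.grab_frame("wrist");cv2.imwrite("pics/"+name,im)
    np.save("pics/"+name+".npy",np.r_[C["wrist"]["rvec"].ravel(),C["wrist"]["tvec"].ravel()])
    return im
def loadw(name):
    a=np.load("pics/"+name+".npy");C["wrist"]=dict(mtx=bot.camera_model("wrist")["mtx"],rvec=a[:3],tvec=a[3:])
E
python3 - <<'E'
from fit import *
st();wr("w1.png")
c=C["wrist"];R=cv2.Rodrigues(c["rvec"])[0];print(-R.T@c["tvec"],R[2])
E
```

```text
t1.65 pos [ 458.6 -164.3  286.1] yaw 1.738 F [-0.2 -0.9  0.4] grip 0.999 rot [-5.000e-04  6.457e-01  7.636e-01 -2.200e-03] q [ 0.72  0.15 -0.54  1.76  0.08  1.26  0.33]
[ 0.44889164 -0.10032209  0.47239948] [ 0.03735204 -0.24050726 -0.96992839]
```

View pics/w1.png

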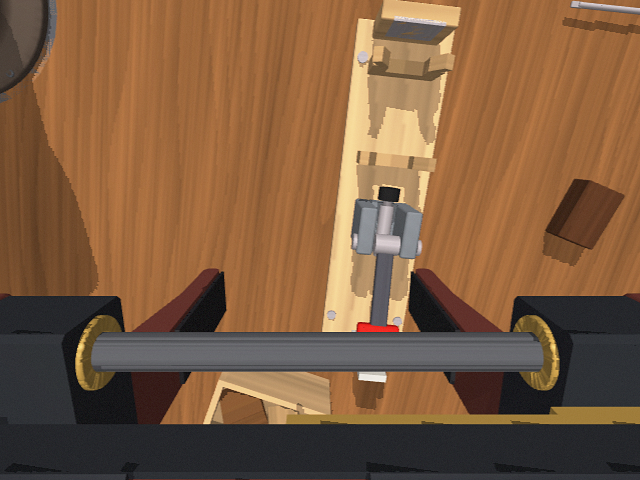

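Run:
```python
import cv2
a=cv2.imread('pics/w1.png')
cv2.imwrite('pics/w1a.png',cv2.resize(a[0:180,330:480],None,fx=3.3,fy=3.3,interpolation=cv2.INTER_CUBIC))
cv2.imwrite('pics/w1b.png',cv2.resize(a[140:390,310:450],None,fx=2.4,fy=2.4,interpolation=cv2.INTER_CUBIC))
```

```text
(no output)
```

View pics/w1a.png

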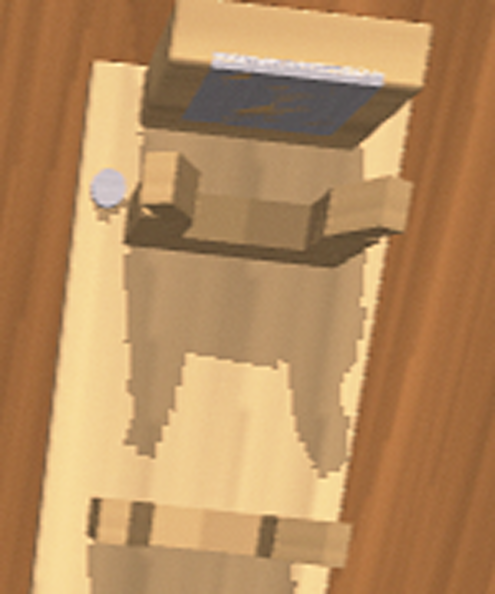

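View pics/w1b.png

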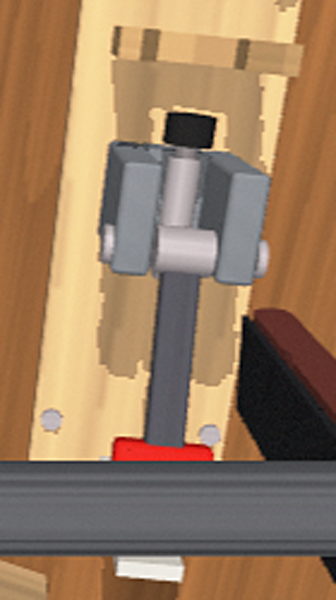

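Run:
```python
from fit import *
loadw("w1.png")
def jig(sy):
    pd=lambda s,o:(s*.023,sy-.140-.1066+o*.0213,.118-o*.0054)
    W={'b4':(-.055,.17,.02),'s1':(-.0375,sy+.08,.085),'s2':(.0375,sy+.08,.085),'s3':(-.0375,sy+.08,.02),'s4':(.0375,sy+.08,.02),
    'pil':pd(-1,1),'pir':pd(1,1)}
    ys=sy-.2466-.034
    for i,(a,b) in enumerate([(-1,1),(1,1),(-1,-1),(1,-1)]):
        W['c%d'%i]=(a*.015,ys+b*.004,.12)
        W['B%d'%i]=(a*.0205,sy-.05+b*.007,.042);W['A%d'%i]=(a*.0205,sy+.05+b*.007,.042)
    for i,a in enumerate((-1,1)): W['n%d'%i]=(a*.012,sy-.08,.06)
    return W
a=dict(b4=(92,62),s1=(170,52),s2=(418,84),s3=(143,126),s4=(362,150),B0=(153,503),B1=(262,515),B2=(150,545),B3=(257,556),A2=(190,238),A3=(305,250))
b=dict(pil=(117,437),pir=(213,446),c2=(117,577),c3=(182,583),n0=(167,113),n1=(215,117))
def r(p,full=False):
    W=jig(p[3]);out=[];nm=[]
    for d,f,o in((a,3.3,(330,0)),(b,2.4,(310,140))):
        P=Tf([W[k] for k in d],*p[:3]);out.append(proj("wrist",P)-src(list(d.values()),f,o));nm+=list(d)
    e=np.vstack(out)
    return list(zip(nm,e.round(1).tolist())) if full else e.ravel()
s=least_squares(r,[.533,-.118,.0665,.069],loss='soft_l1');p=s.x
print(p,s.cost);print(r(p,True));print(Tf([(0,p[3],.06),(0,p[3]-.2466,.118)],*p[:3]))
```

```text
[ 0.53546094 -0.12048217  0.063678    0.0718779 ] 22.568025079261876
[('b4', [1.1, 0.1]), ('s1', [0.5, 2.7]), ('s2', [2.8, 2.0]), ('s3', [-1.1, 0.3]), ('s4', [-1.8, 0.6]), ('B0', [-1.8, -0.5]), ('B1', [0.4, -0.4]), ('B2', [-2.6, -0.9]), ('B3', [-0.1, -0.5]), ('A2', [-1.8, -0.6]), ('A3', [0.3, -0.1]), ('pil', [-0.6, 2.0]), ('pir', [1.3, 2.3]), ('c2', [0.2, -3.8]), ('c3', [0.0, -3.8]), ('n0', [0.1, -0.8]), ('n1', [1.2, -0.2])]
[[ 0.53088699 -0.04874995  0.06      ]
 [ 0.54657938 -0.29485015  0.118     ]]
```

>>> {"fn": "apply_moves", "kwargs": {"motion": [{"travel": [6,45,-5],"turn": 0.074,"fingers": 0},{"travel": [6,45,-5],"turn": 0.074,"fingers": 0},{"travel": [6,45,-5],"turn": 0.074,"fingers": 0},{"travel": [6,45,-5],"turn": 0.074,"fingers": 0},{"travel": [6,45,-5],"turn": 0.074,"fingers": 0},{"travel": [6,45,-5],"turn": 0.074,"fingers": 0},{"travel": [6,45,-5],"turn": 0.074,"fingers": 0},{"travel": [6,45,-5],"turn": 0.074,"fingers": 0},{"travel": [6,45,-5],"turn": 0.074,"fingers": 0},{"travel": [0,0,0],"turn": 0.0,"fingers": 0}]}}

```text
clock: 2.95
position: [0.5101, 0.2307, 0.2339]
ee_rot: [0.0, 0.365, 0.931, -0.009]
ft_force: [0.3, -0.3, 0.3]
grip_width: 0.999
```

Run:
```python
from fit import *
st();wr("w2.png")
```

```text
t2.95 pos [510.1 230.7 233.9] yaw 2.394 F [ 0.3 -0.3  0.3] grip 0.999 rot [ 1.000e-04  3.649e-01  9.310e-01 -8.600e-03] q [ 0.11  0.4  -0.83  1.66  0.31  1.24  0.03]
```

View pics/w2.png

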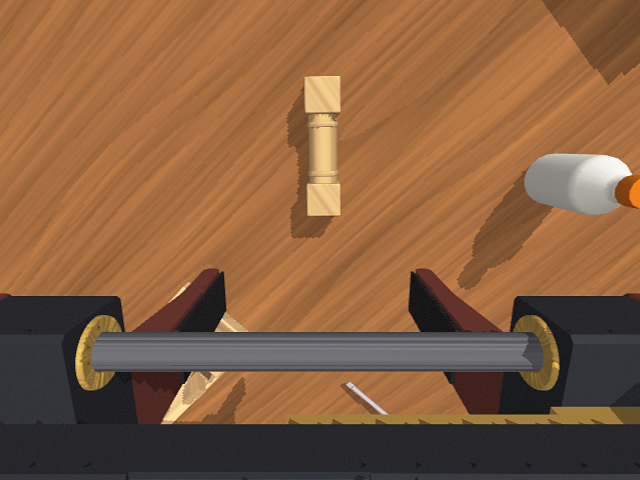

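Run:
```python
from fit import *
loadw("w2.png")
h=.018
P=[(-h,.07,.036),(h,.07,.036),(-h,-.07,.036),(h,-.07,.036),(-h,.035,.036),(h,.035,.036),(-h,-.035,.036),(h,-.035,.036)]
U=[(305,76.5),(340,75.5),(307,215.5),(341,215.5),(306,113),(341,112),(306.5,183.5),(340.5,183)]
r=lambda p:(proj("wrist",Tf(P,*p))-U).ravel()
s=least_squares(r,[.466,.276,.834]);print(s.x,"axis yaw",s.x[2]+math.pi/2,s.fun.reshape(-1,2).round(1).tolist())
```

```text
[0.46590035 0.2760792  0.83812751] axis yaw 2.4089238393975174 [[-0.7, -1.0], [1.1, -0.7], [0.2, 0.7], [-0.2, 0.4], [-0.9, 0.2], [0.0, 0.6], [0.1, -0.0], [0.3, 0.0]]
```

>>> {"fn": "apply_moves", "kwargs": {"motion": [{"travel": [-11,11,-30],"turn": 0.008,"fingers": 0},{"travel": [-11,11,-30],"turn": 0.007,"fingers": 0},{"travel": [-11,11,-40],"turn": 0,"fingers": 0},{"travel": [-11,12,-40],"turn": 0,"fingers": 0},{"travel": [0,0,0],"turn": 0,"fingers": 0}]}}

```text
clock: 3.62
position: [0.4703, 0.2599, 0.09]
ee_rot: [0.003, 0.369, 0.929, -0.013]
ft_force: [-0.1, 0.3, -0.5]
grip_width: 0.998
```

Run:
```python
from fit import *
st()
```

```text
t3.62 pos [470.3 259.9  90. ] yaw 2.387 F [-0.1  0.3 -0.5] grip 0.998 rot [ 0.0032  0.3686  0.9295 -0.0127] q [-0.03  0.51 -0.77  1.87  0.45  0.96 -0.19]
```

>>> {"fn": "apply_moves", "kwargs": {"motion": [{"travel": [-2,8,-8],"turn": 0.011,"fingers": 0},{"travel": [-2,8,-8],"turn": 0.011,"fingers": 0},{"travel": [0,0,0],"turn": 0,"fingers": 0}]}}

```text
clock: 4.0
position: [0.4701, 0.2747, 0.0764]
ee_rot: [0.006, 0.36, 0.933, -0.012]
ft_force: [0.7, -0.1, 1.3]
grip_width: 1.0
```

Run:
```python
from fit import *
st()
```

```text
t4.00 pos [470.1 274.7  76.4] yaw 2.405 F [ 0.7 -0.1  1.3] grip 1.000 rot [ 0.0055  0.3603  0.9328 -0.0116] q [-0.06  0.54 -0.76  1.87  0.48  0.94 -0.22]
```

>>> {"fn": "apply_moves", "kwargs": {"motion": [{"travel": [-2,1,-24],"turn": 0.003,"fingers": 0},{"travel": [-2,1,-24],"turn": 0,"fingers": 0},{"travel": [-2,1,-14],"turn": 0,"fingers": 0},{"travel": [0,0,0],"turn": 0,"fingers": 0}]}}

```text
clock: 4.5
position: [0.4668, 0.2786, 0.0156]
ee_rot: [0.008, 0.359, 0.933, -0.01]
ft_force: [-0.2, 0.9, -0.1]
grip_width: 0.999
```

Run:
```python
from fit import *
st();wr("w3.png")
```

```text
t4.50 pos [466.8 278.6  15.6] yaw 2.406 F [-0.2  0.9 -0.1] grip 0.999 rot [ 0.0076  0.3594  0.9331 -0.0098] q [-0.12  0.62 -0.7   1.92  0.56  0.82 -0.3 ]
```

View pics/w3.png

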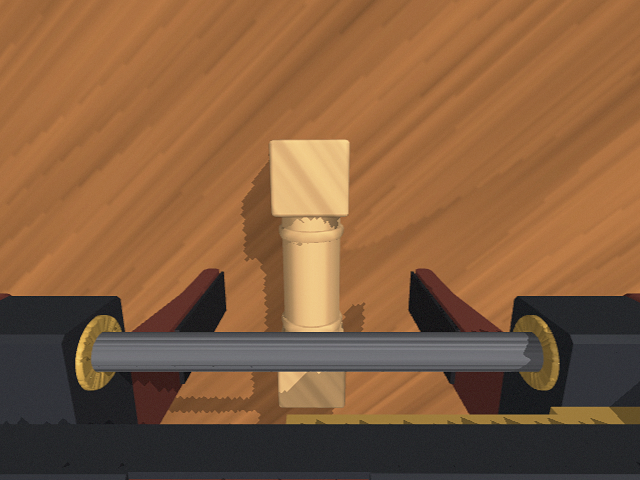

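>>> {"fn": "apply_moves", "kwargs": {"motion": [{"travel": [-1,-2,-5],"turn": 0.003,"fingers": 0},{"travel": [0,-1,-5],"turn": 0,"fingers": 0.3},{"travel": [0,0,0],"turn": 0,"fingers": 0.5},{"travel": [0,0,0],"turn": 0,"fingers": 0.6},{"travel": [0,0,0],"turn": 0,"fingers": 0.8},{"travel": [0,0,0],"turn": 0,"fingers": 1},{"travel": [0,0,0],"turn": 0,"fingers": 1},{"travel": [0,0,0],"turn": 0,"fingers": 1}], "newtons": 20}}

```text
clock: 5.55
position: [0.4679, 0.2762, 0.0078]
ee_rot: [0.009, 0.358, 0.934, -0.008]
ft_force: [0.8, 0.1, 0.9]
grip_width: 0.241
```

Run:
```python
from fit import *
st()
```

```text
t5.55 pos [467.9 276.2   7.8] yaw 2.409 F [0.8 0.1 0.9] grip 0.241 rot [ 0.0092  0.3583  0.9335 -0.0081] q [-0.12  0.62 -0.69  1.93  0.58  0.8  -0.3 ]
```

>>> {"fn": "apply_moves", "kwargs": {"motion": [{"travel": [0,0,0],"turn": 0,"fingers": 1},{"travel": [0,0,0],"turn": 0,"fingers": 1}]}}

```text
clock: 5.8
position: [0.4682, 0.2764, 0.009]
ee_rot: [0.01, 0.358, 0.933, -0.008]
ft_force: [-2.8, -1.2, 13.1]
grip_width: 0.027
```

Run:
```python
from fit import *
st();wr("w4.png");im=bot.grab_frame("side");cv2.imwrite("pics/s4.png",cv2.resize(im[120:300,160:340],None,fx=3.3,fy=3.3,interpolation=cv2.INTER_CUBIC))
```

```text
t5.80 pos [468.2 276.4   9. ] yaw 2.409 F [-2.8 -1.2 13.1] grip 0.027 rot [ 0.0098  0.3584  0.9335 -0.0081] q [-0.12  0.62 -0.69  1.93  0.58  0.8  -0.3 ]
```

View pics/w4.png

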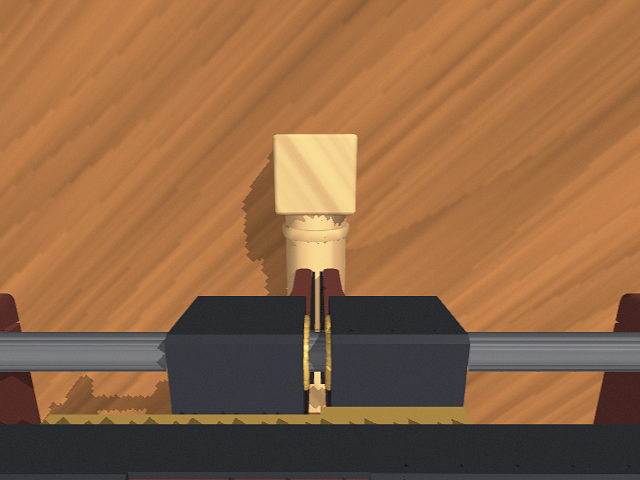

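View pics/s4.png

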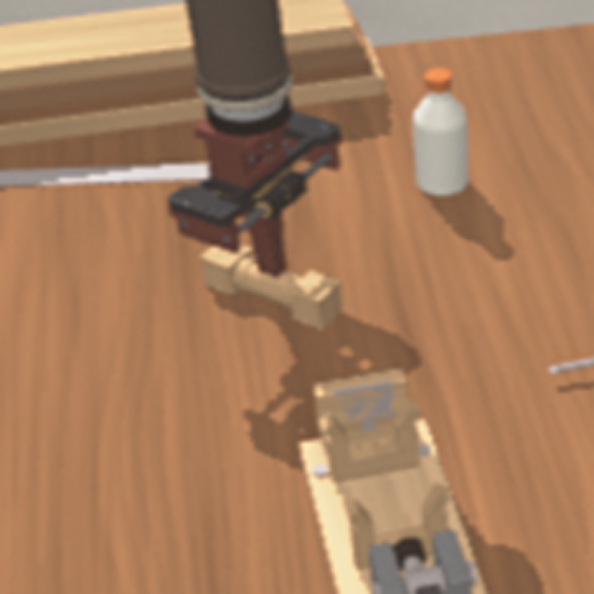

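Run:
```python
from fit import *
from scipy.spatial.transform import Rotation as Ro
s=bot.state();loadw("w4.png")
q=s["ee_rot"];R=Ro.from_quat([q[1],q[2],q[3],q[0]]).as_matrix()
for z in (0,-.01,-.0187,-.03,-.05,-.08):
  for x in(0,.01):print(z,x,proj("wrist",[s["position"]+R@np.array([x,0,z])]).round(0),end=' ')
  print()
# y=±.044 tips
for y in(-.044,.044):print(proj("wrist",[s["position"]+R@np.array([.01,y,0])]))
print(Ro.from_matrix(R).as_euler('ZYX'))
```

```text
0 0 [[318. 272.]] 0 0.01 [[318. 254.]] 
-0.01 0 [[318. 278.]] -0.01 0.01 [[318. 259.]] 
-0.0187 0 [[318. 284.]] -0.0187 0.01 [[319. 265.]] 
-0.03 0 [[319. 293.]] -0.03 0.01 [[319. 272.]] 
-0.05 0 [[319. 312.]] -0.05 0.01 [[319. 289.]] 
-0.08 0 [[319. 352.]] -0.08 0.01 [[319. 324.]] 
[[236.06124983 253.79342382]]
[[400.71758047 253.91334535]]
[ 2.40868047  0.02397871 -3.1344348 ]
```

>>> {"fn": "apply_moves", "kwargs": {"motion": [{"travel": [0,0,0],"turn": 0,"fingers": 0},{"travel": [0,0,0],"turn": 0,"fingers": 0},{"travel": [0,0,0],"turn": 0,"fingers": 0},{"travel": [0,0,0],"turn": 0,"fingers": 0},{"travel": [0,0,0],"turn": 0,"fingers": 0},{"travel": [0,0,0],"turn": 0,"fingers": 0}]}}

```text
clock: 6.65
position: [0.4684, 0.2767, 0.0089]
ee_rot: [0.01, 0.358, 0.934, -0.008]
ft_force: [0.4, 0.5, -0.2]
grip_width: 0.648
```

Run:
```python
from fit import *
from scipy.spatial.transform import Rotation as Ro
s=st();wr("w5.png")
q=s["ee_rot"];R=Ro.from_quat([q[1],q[2],q[3],q[0]]).as_matrix()
for n,(r0,c0) in dict(scene=(130,350),side=(150,190)).items():
    im=bot.grab_frame(n)[r0:r0+100,c0:c0+100];im=cv2.resize(im,None,fx=6,fy=6,interpolation=cv2.INTER_CUBIC)
    for y,col in((-.044,(255,0,0)),(.044,(0,255,0))):
        for x in(-.01,.01):
            p=proj(n,[s["position"]+R@np.array([x,y,0])])[0];p=((p-(c0,r0)+.5)*6-.5).astype(int)
            cv2.circle(im,tuple(map(int,p)),4,col,1)
    cv2.imwrite(f"pics/{n}5.png",im)
```

```text
t6.65 pos [468.4 276.7   8.9] yaw 2.409 F [ 0.4  0.5 -0.2] grip 0.648 rot [ 0.0098  0.3583  0.9335 -0.0077] q [-0.12  0.62 -0.69  1.93  0.58  0.8  -0.3 ]
```

View pics/w5.png

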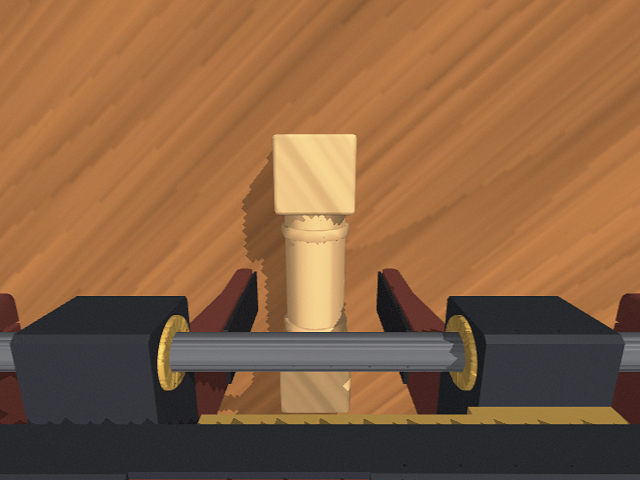

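View pics/side5.png

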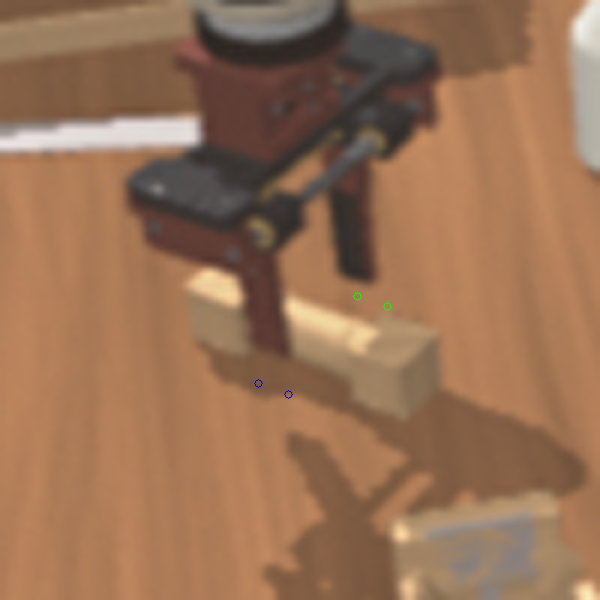

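View pics/scene5.png

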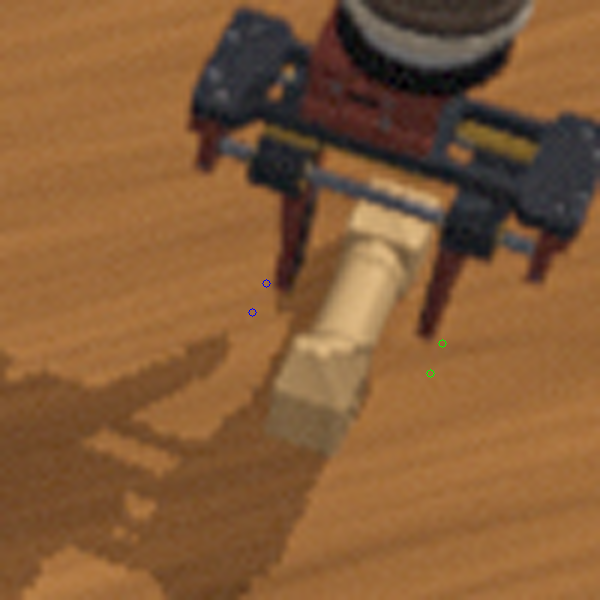

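The fingertips are clearly about 20 mm above the reported TCP in the side and scene views (true tips end near (270,350), circles at about (275,390)). So I'll descend further in small steps, watching force and images.

>>> {"fn": "apply_moves", "kwargs": {"motion": [{"travel": [-1,0,-4],"turn": 0,"fingers": 0},{"travel": [-1,0,-4],"turn": 0,"fingers": 0},{"travel": [0,0,-4],"turn": 0,"fingers": 0},{"travel": [0,0,0],"turn": 0,"fingers": 0}]}}

```text
clock: 7.3
position: [0.466, 0.2766, -0.0041]
ee_rot: [0.01, 0.358, 0.934, -0.008]
ft_force: [0.6, 1.2, 0.1]
grip_width: 0.998
```

```bash
cat >> fit.py <<'E'
from scipy.spatial.transform import Rotation as Ro
def mark(tag,views,w=100,f=6):
    s=st()
    q=s["ee_rot"];R=Ro.from_quat([q[1],q[2],q[3],q[0]]).as_matrix()
    hw=.044*min(1,s["grip_width"])
    for n,(r0,c0) in views.items():
        im=bot.grab_frame(n)[r0:r0+w,c0:c0+w];im=cv2.resize(im,None,fx=f,fy=f,interpolation=cv2.INTER_CUBIC)
        for dz,col in((0,(255,0,0)),(-.01,(0,255,0)),(-.02,(255,255,0)),(-.03,(0,0,255))):
          for y in(-hw,hw):
            p=proj(n,[s["position"]+R@np.array([0,y,dz])])[0];p=((p-(c0,r0)+.5)*f-.5).astype(int)
            cv2.circle(im,tuple(map(int,p)),3,col,1)
        cv2.imwrite(f"pics/{n}{tag}.png",im)
E
python3 - <<'E'
from fit import *
mark(6,dict(scene=(130,350),side=(150,190)))
E
```

```text
t7.30 pos [466.  276.6  -4.1] yaw 2.409 F [0.6 1.2 0.1] grip 0.998 rot [ 0.0097  0.3583  0.9335 -0.0078] q [-0.13  0.64 -0.68  1.94  0.6   0.78 -0.32]
```

View pics/side6.png

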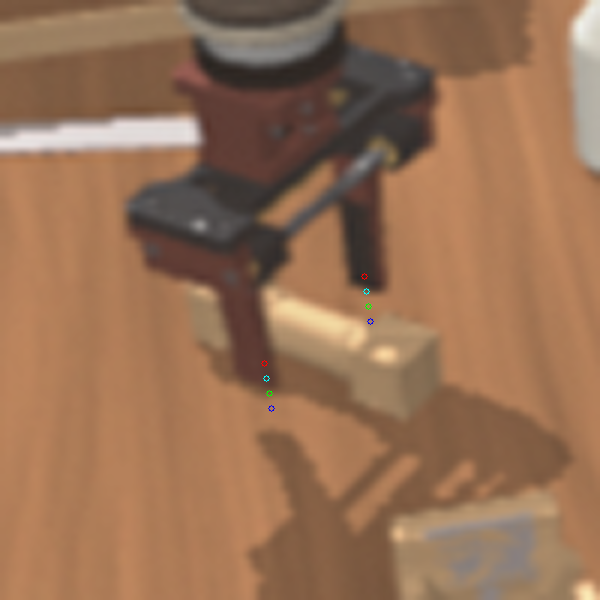

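View pics/scene6.png

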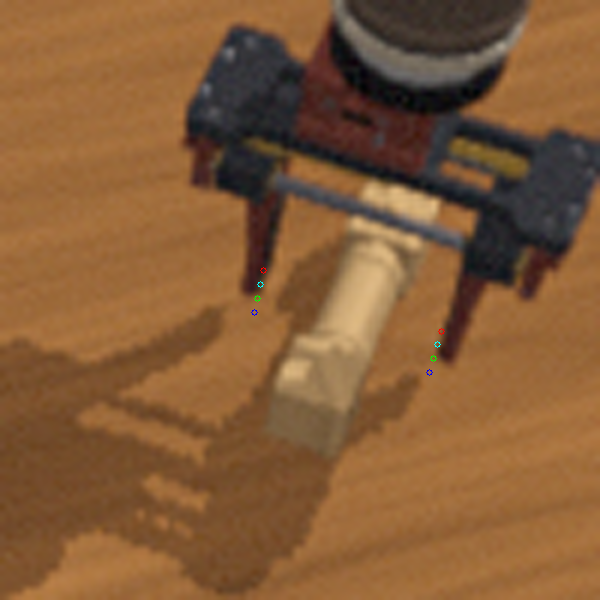

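>>> {"fn": "apply_moves", "kwargs": {"motion": [{"travel": [0,0,-3],"turn": 0,"fingers": 0},{"travel": [0,0,-3],"turn": 0,"fingers": 0},{"travel": [0,0,-2],"turn": 0,"fingers": 0},{"travel": [0,0,0],"turn": 0,"fingers": 0}]}}

```text
clock: 7.9
position: [0.4664, 0.2769, -0.0122]
ee_rot: [0.01, 0.358, 0.934, -0.007]
ft_force: [-0.3, 0.1, 1.0]
grip_width: 0.998
```

Run:
```python
from fit import *
mark(7,dict(scene=(130,350),side=(150,190)))
```

```text
t7.90 pos [466.4 276.9 -12.2] yaw 2.409 F [-0.3  0.1  1. ] grip 0.998 rot [ 0.01    0.3583  0.9335 -0.0075] q [-0.14  0.65 -0.67  1.94  0.61  0.76 -0.33]
```

View pics/side7.png

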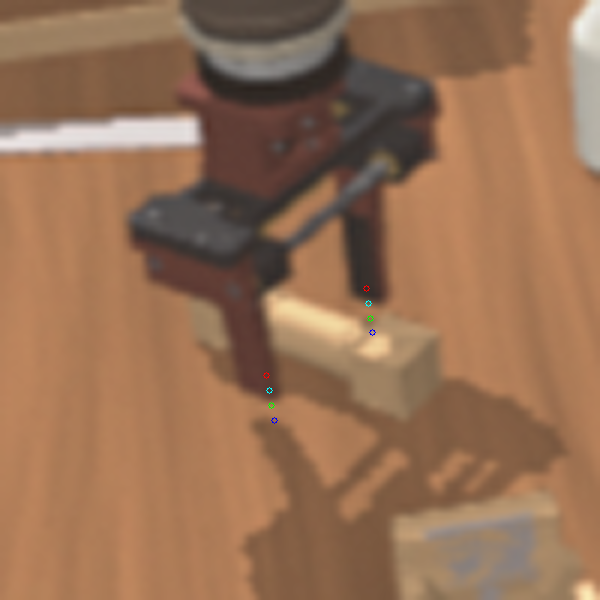

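View pics/scene7.png

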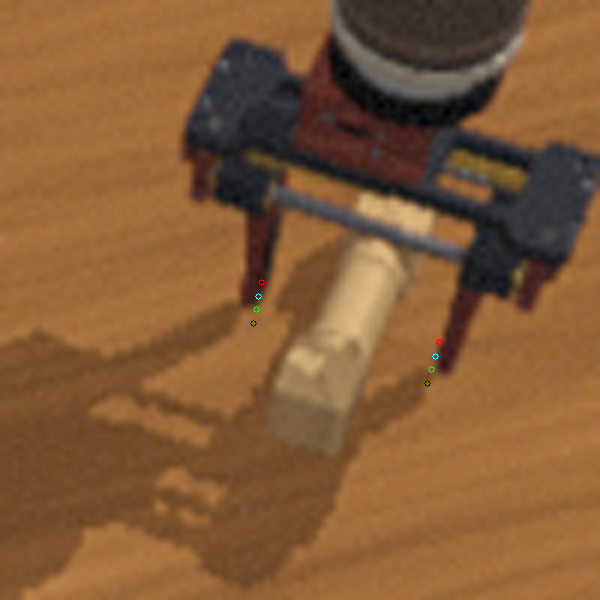

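>>> {"fn": "apply_moves", "kwargs": {"motion": [{"travel": [0,0,-3],"turn": 0,"fingers": 0.2},{"travel": [0,0,0],"turn": 0,"fingers": 0.4},{"travel": [0,0,0],"turn": 0,"fingers": 0.6},{"travel": [0,0,0],"turn": 0,"fingers": 1},{"travel": [0,0,0],"turn": 0,"fingers": 1},{"travel": [0,0,0],"turn": 0,"fingers": 1},{"travel": [0,0,0],"turn": 0,"fingers": 1},{"travel": [0,0,0],"turn": 0,"fingers": 1}], "newtons": 20}}

```text
clock: 9.0
position: [0.4667, 0.277, -0.015]
ee_rot: [0.01, 0.358, 0.933, -0.007]
ft_force: [-1.0, 0.3, -0.0]
grip_width: 0.338
```

>>> {"fn": "apply_moves", "kwargs": {"motion": [{"travel": [0,0,0],"turn": 0,"fingers": 1},{"travel": [0,0,0],"turn": 0,"fingers": 1}]}}

```text
clock: 9.25
position: [0.4667, 0.277, -0.015]
ee_rot: [0.01, 0.358, 0.933, -0.007]
ft_force: [0.7, -0.6, 0.2]
grip_width: 0.337
```

Run:
```python
from fit import *
mark(8,dict(side=(150,190)));wr("w8.png")
```

```text
t9.25 pos [466.7 277.  -15. ] yaw 2.409 F [ 0.7 -0.6  0.2] grip 0.337 rot [ 0.0102  0.3584  0.9335 -0.0072] q [-0.14  0.65 -0.66  1.94  0.62  0.76 -0.34]
```

View pics/side8.png

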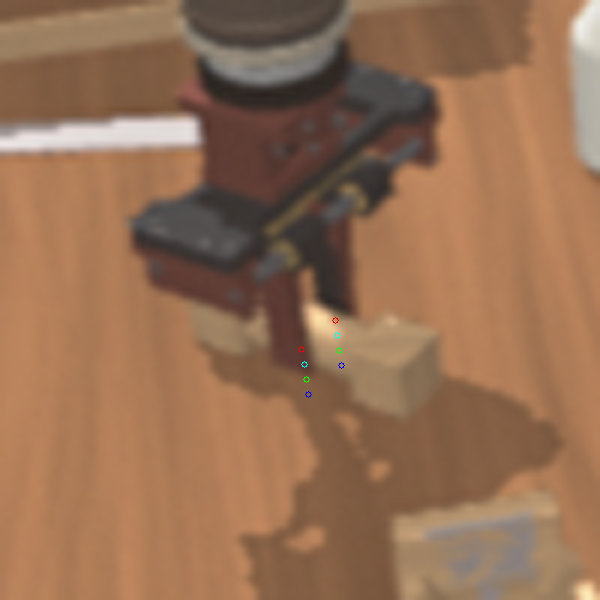

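View pics/w8.png

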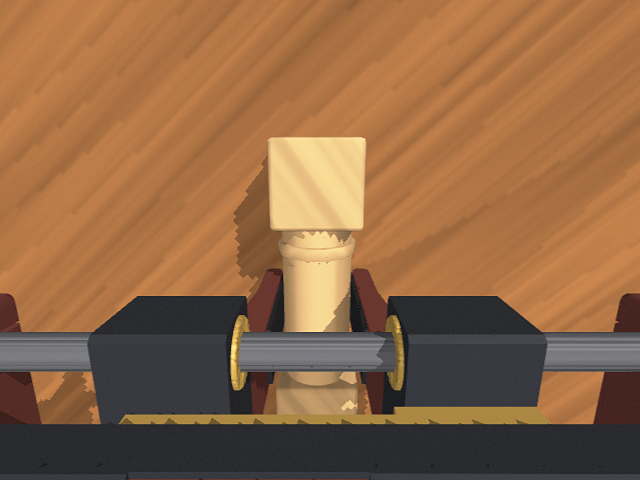

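Run:
```python
from fit import *
loadw("w8.png")
h=.018
P=[(-h,.07,.036),(h,.07,.036),(-h,.035,.036),(h,.035,.036)]
U=[(268.5,137.5),(366,137.5),(268.5,230.5),(365,230.5)]
s=least_squares(lambda p:(proj("wrist",Tf(P,*p))-U).ravel(),[.466,.276,.834]);print(s.x,"axis yaw",s.x[2]+math.pi/2,s.fun.reshape(-1,2).round(1).tolist())
```

```text
[0.46658367 0.27688906 0.83607357] axis yaw 2.4068698920407883 [[-2.1, -1.3], [1.8, -1.1], [1.1, 1.3], [-0.8, 1.6]]
```

>>> {"fn": "apply_moves", "kwargs": {"motion": [{"travel": [0,0,10],"turn": 0,"fingers": 1},{"travel": [0,0,30],"turn": 0,"fingers": 1},{"travel": [0,0,40],"turn": 0,"fingers": 1},{"travel": [0,0,40],"turn": 0,"fingers": 1},{"travel": [0,0,0],"turn": 0,"fingers": 1}]}}

```text
clock: 9.98
position: [0.4655, 0.277, 0.1103]
ee_rot: [0.01, 0.358, 0.934, -0.007]
ft_force: [-0.3, -0.1, -1.2]
grip_width: 0.339
```

Run:
```python
from fit import *
mark(9,dict(side=(110,190)));wr("w9.png")
```

```text
t9.97 pos [465.5 277.  110.3] yaw 2.410 F [-0.3 -0.1 -1.2] grip 0.339 rot [ 0.0097  0.3579  0.9337 -0.0075] q [-0.04  0.49 -0.79  1.86  0.44  0.98 -0.19]
```

View pics/side9.png

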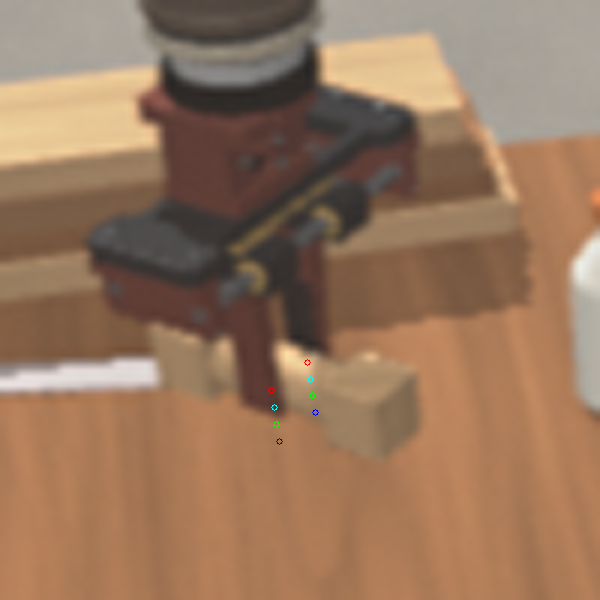

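View pics/w9.png

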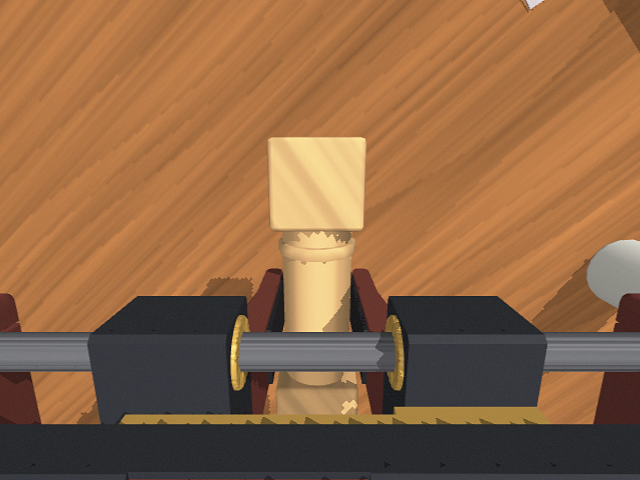

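>>> {"fn": "apply_moves", "kwargs": {"motion": [{"travel": [7,-20,5],"turn": -0.08,"fingers": 1},{"travel": [7,-30,2],"turn": -0.08,"fingers": 1},{"travel": [7,-37,0],"turn": -0.08,"fingers": 1},{"travel": [7,-37,0],"turn": -0.08,"fingers": 1},{"travel": [7,-37,0],"turn": -0.08,"fingers": 1},{"travel": [7,-37,0],"turn": -0.08,"fingers": 1},{"travel": [7,-37,0],"turn": -0.08,"fingers": 1},{"travel": [7,-37,0],"turn": -0.08,"fingers": 1},{"travel": [7,-30,0],"turn": -0.08,"fingers": 1},{"travel": [3,-20,0],"turn": -0.05,"fingers": 1},{"travel": [0,0,0],"turn": 0,"fingers": 1}]}}

```text
clock: 11.45
position: [0.5251, -0.0728, 0.1056]
ee_rot: [-0.003, 0.706, 0.708, -0.018]
ft_force: [0.7, 0.1, -0.8]
grip_width: 0.339
```

Run:
```python
from fit import *
st()
```

```text
t11.45 pos [525.1 -72.8 105.6] yaw 1.574 F [ 0.7  0.1 -0.8] grip 0.339 rot [-0.0033  0.7059  0.7081 -0.0179] q [ 0.45  0.43 -0.53  1.88  0.29  0.94 -0.22]
```

>>> {"fn": "apply_moves", "kwargs": {"motion": [{"travel": [3,12,0],"turn": 0.03,"fingers": 1},{"travel": [3,10,0],"turn": 0.03,"fingers": 1},{"travel": [0,0,0],"turn": 0,"fingers": 1}]}}

```text
clock: 11.82
position: [0.5312, -0.0444, 0.1057]
ee_rot: [-0.003, 0.68, 0.733, -0.017]
ft_force: [0.9, 0.5, -0.9]
grip_width: 0.338
```

```bash
cat >> fit.py <<'E'
def axes():
    q=bot.state()["ee_rot"];R=Ro.from_quat([q[1],q[2],q[3],q[0]]).as_matrix();print("x_tool",R[:,0].round(3),"y",R[:,1].round(3))
E
python3 - <<'E'
from fit import *
st();axes();wr("w10.png")
n="scene";im=bot.grab_frame(n)[150:290,230:370];cv2.imwrite("pics/scene10.png",cv2.resize(im,None,fx=4.2,fy=4.2,interpolation=cv2.INTER_CUBIC))
E
```

```text
t11.82 pos [531.2 -44.4 105.7] yaw 1.646 F [ 0.9  0.5 -0.9] grip 0.338 rot [-0.0034  0.6801  0.7329 -0.0172] q [ 0.41  0.43 -0.56  1.87  0.3   0.95 -0.21]
x_tool [-0.075  0.997 -0.018] y [ 0.997  0.074 -0.03 ]
```

View pics/w10.png

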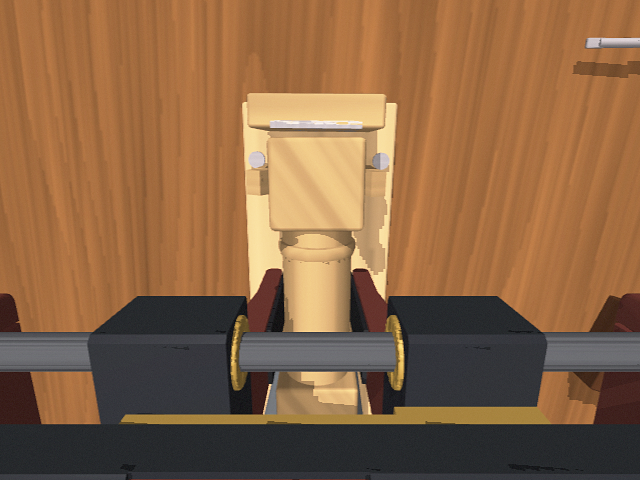

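View pics/scene10.png

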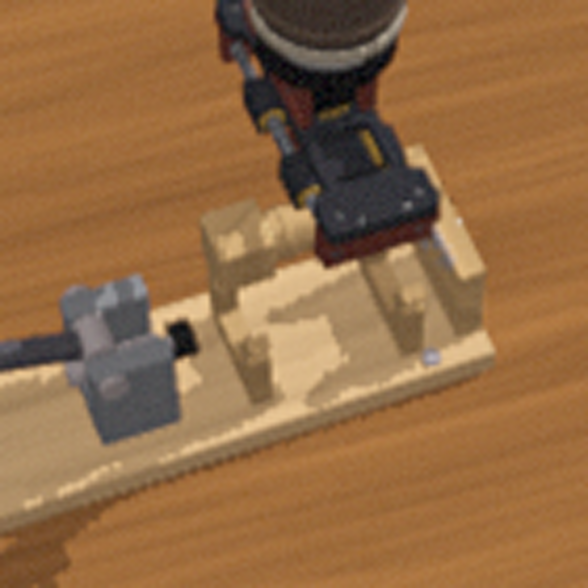

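```bash
python3 - <<'E'
from fit import *
loadw("w10.png")
# stop near top edge corners and saddle_a top outer corners, screws; fit jig x,y,yaw with camera of w10
sy=.0719
P=[(-.0375,sy+.08,.085),(.0375,sy+.08,.085),(-.055,.17,.02),(.055,.17,.02)]
U=[(248,124),(385.5,124),(243,103),(396,103)]
for p in([.53546,-.12048,.0637],):
    print((proj("wrist",Tf(P,*p))-U).round(1).tolist())
s=least_squares(lambda p:(proj("wrist",Tf(P,*p,.065))-U).ravel(),[.5355,-.12])
print(s.x,s.fun.reshape(-1,2).round(1).tolist(),Tf([(0,sy,.06)],*s.x,.065))
h=.018
b=bot.state()["position"][2]+.015
Q=[(-h,.07,b+.036),(h,.07,b+.036),(-h,.035,b+.036),(h,.035,b+.036)]
V=[(268.5,137.5),(366,137.5),(268.5,230.5),(365,230.5)]
s=least_squares(lambda p:(proj("wrist",Tf(Q,*p))-V).ravel(),[.531,-.05,.07]);print(s.x,s.fun.reshape(-1,2).round(1).tolist())
E
python3 - <<'E'
import cv2
a=cv2.imread('pics/w10.png')
cv2.imwrite('pics/w10a.png',cv2.resize(a[80:280,230:410],None,fx=3,fy=3,interpolation=cv2.INTER_CUBIC))
E
```

```text
[[0.6, 2.2], [1.2, 3.7], [-0.6, 0.0], [2.9, 1.5]]
[ 0.53496051 -0.11939933] [[-0.6, 0.2], [0.2, 1.5], [-1.6, -1.5], [2.1, -0.3]] [[ 0.5302903  -0.04765117  0.06      ]]
[ 0.53328081 -0.04451411  0.07438225] [[-2.0, -1.2], [1.6, -1.1], [1.2, 1.0], [-0.8, 1.7]]
```

View pics/w10a.png

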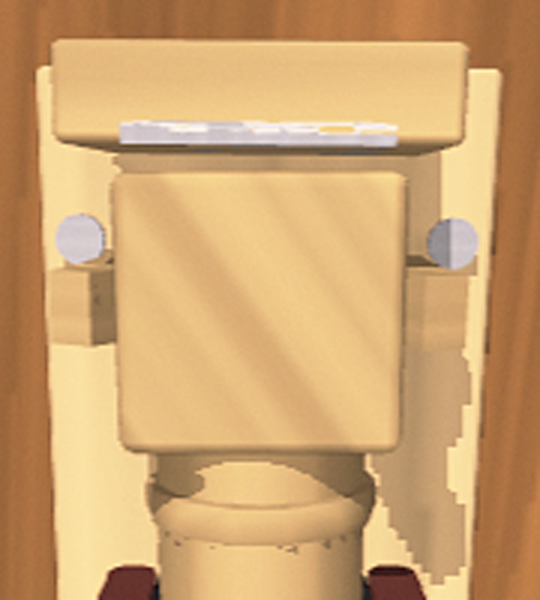

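>>> {"fn": "apply_moves", "kwargs": {"motion": [{"travel": [-1,-2,-8],"turn": -0.006,"fingers": 1},{"travel": [-1,-2,-8],"turn": -0.005,"fingers": 1},{"travel": [0,0,0],"turn": 0,"fingers": 1}]}}

```text
clock: 12.3
position: [0.5284, -0.0508, 0.0882]
ee_rot: [-0.003, 0.686, 0.728, -0.018]
ft_force: [0.2, -0.5, -0.4]
grip_width: 0.337
```

Run:
```python
from fit import *
st();axes();wr("w11.png")
for n,(r,c) in dict(scene=(170,240),side=(180,220)).items():
    im=bot.grab_frame(n)[r:r+120,c:c+120];cv2.imwrite(f"pics/{n}11.png",cv2.resize(im,None,fx=4.5,fy=4.5,interpolation=cv2.INTER_CUBIC))
```

```text
t12.30 pos [528.4 -50.8  88.2] yaw 1.631 F [ 0.2 -0.5 -0.4] grip 0.337 rot [-0.0035  0.6856  0.7278 -0.018 ] q [ 0.41  0.45 -0.54  1.89  0.31  0.91 -0.23]
x_tool [-0.06   0.998 -0.02 ] y [ 0.998  0.059 -0.031]
```

View pics/w11.png

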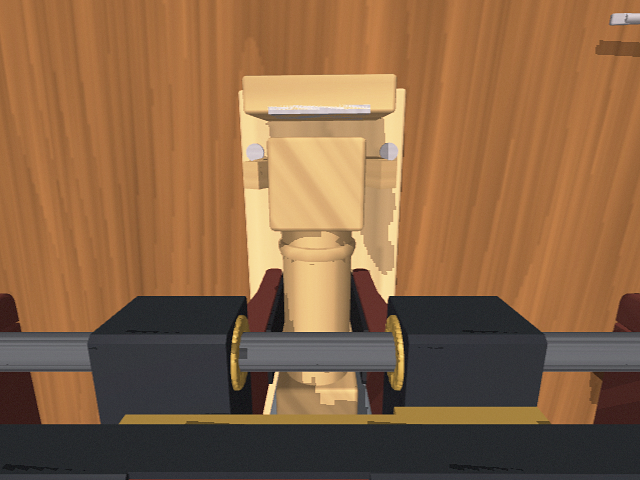

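View pics/side11.png

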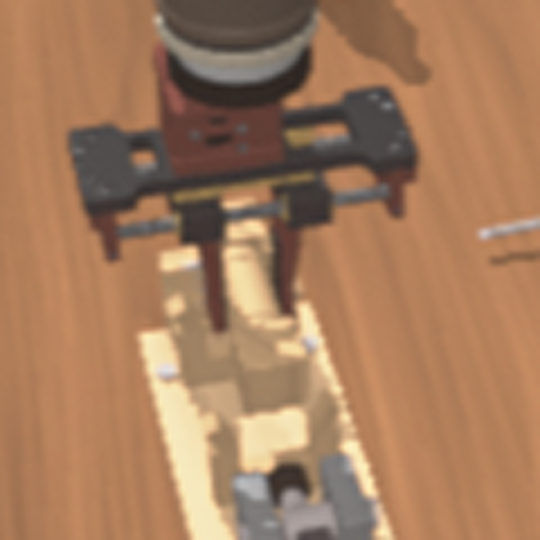

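View pics/scene11.png

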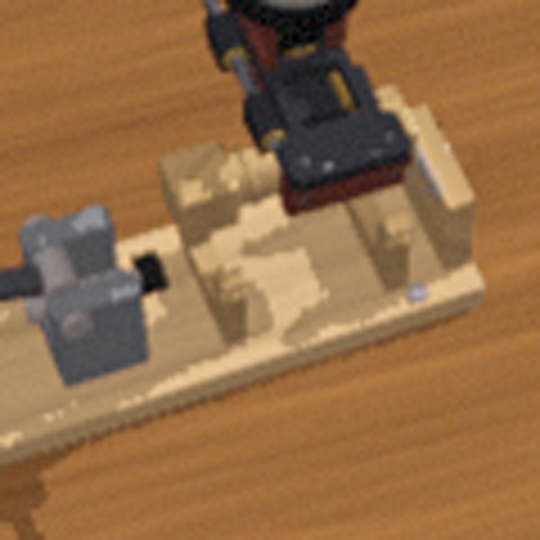

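```bash
cat > rel.py <<'E'
from fit import *
def spin(V,b,p0=(.53,-.05,.065)):
    h=.018
    Q=[(-h,.07,b+.036),(h,.07,b+.036),(-h,.035,b+.036),(h,.035,b+.036)]
    s=least_squares(lambda p:(proj("wrist",Tf(Q,*p))-V).ravel(),p0);return s.x
E
python3 - <<'E'
from rel import *
loadw("w11.png")
sy=.0719
P=[(-.0375,sy+.08,.085),(.0375,sy+.08,.085),(-.055,.17,.02),(.055,.17,.02)]
U=[(243,112),(396,110),(240,90),(405,89)]
s=least_squares(lambda p:(proj("wrist",Tf(P,*p,.064))-U).ravel(),[.5355,-.12])
print(s.fun.reshape(-1,2).round(1).tolist(),Tf([(0,sy,.06)],*s.x,.064))
print(spin([(268,138),(365,138),(268.5,230.5),(363.5,230.5)],.0882+.015))
E
```

```text
[[0.3, -0.5], [0.1, 0.4], [-2.4, 0.4], [1.7, -0.0]] [[ 0.53016659 -0.04816425  0.06      ]]
[ 0.53015352 -0.05099102  0.05895751]
```

>>> {"fn": "apply_moves", "kwargs": {"motion": [{"travel": [0,1,-12],"turn": 0.004,"fingers": 1},{"travel": [0,1,-12],"turn": 0,"fingers": 1},{"travel": [0,0,-12],"turn": 0,"fingers": 1},{"travel": [0,0,0],"turn": 0,"fingers": 1}]}}

```text
clock: 12.95
position: [0.5289, -0.0481, 0.0502]
ee_rot: [-0.003, 0.684, 0.729, -0.017]
ft_force: [0.3, 0.5, -0.4]
grip_width: 0.335
```

Run:
```python
from fit import *
st();axes();wr("w12.png")
```

```text
t12.95 pos [528.9 -48.1  50.2] yaw 1.636 F [ 0.3  0.5 -0.4] grip 0.335 rot [-0.0031  0.6838  0.7295 -0.0175] q [ 0.39  0.5  -0.52  1.92  0.35  0.84 -0.27]
x_tool [-0.065  0.998 -0.019] y [ 0.997  0.064 -0.03 ]
```

View pics/w12.png

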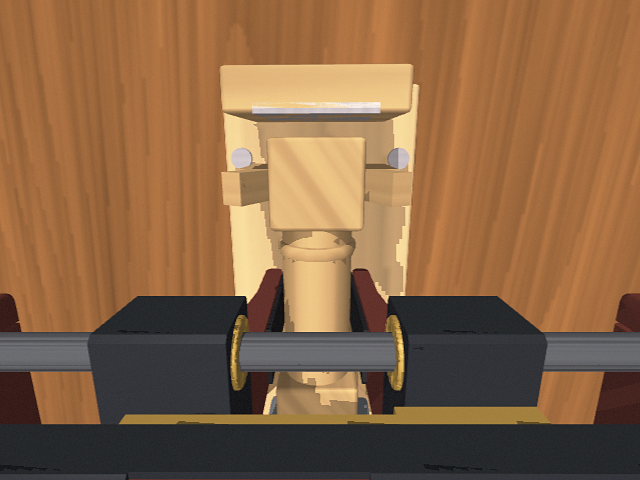

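>>> {"fn": "apply_moves", "kwargs": {"motion": [{"travel": [0,0,-8],"turn": 0,"fingers": 1},{"travel": [0,0,-8],"turn": 0,"fingers": 1},{"travel": [0,0,-3],"turn": 0,"fingers": 1},{"travel": [0,0,0],"turn": 0,"fingers": 1}]}}

```text
clock: 13.5
position: [0.5298, -0.0481, 0.0308]
ee_rot: [-0.002, 0.684, 0.729, -0.017]
ft_force: [0.5, -0.2, -1.0]
grip_width: 0.337
```

Run:
```python
from fit import *
st();wr("w13.png")
for n,(r,c) in dict(scene=(170,240),side=(180,220)).items():
    im=bot.grab_frame(n)[r:r+120,c:c+120];cv2.imwrite(f"pics/{n}13.png",cv2.resize(im,None,fx=4.5,fy=4.5,interpolation=cv2.INTER_CUBIC))
```

```text
t13.50 pos [529.8 -48.1  30.8] yaw 1.636 F [ 0.5 -0.2 -1. ] grip 0.337 rot [-0.0025  0.6838  0.7294 -0.0169] q [ 0.37  0.53 -0.51  1.93  0.38  0.8  -0.28]
```

View pics/w13.png

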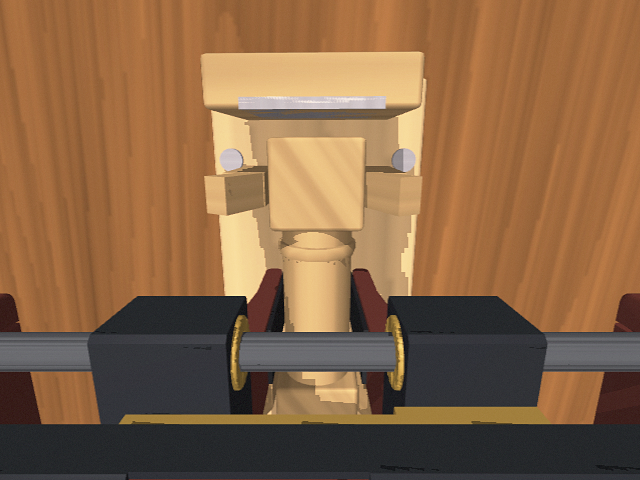

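View pics/scene13.png

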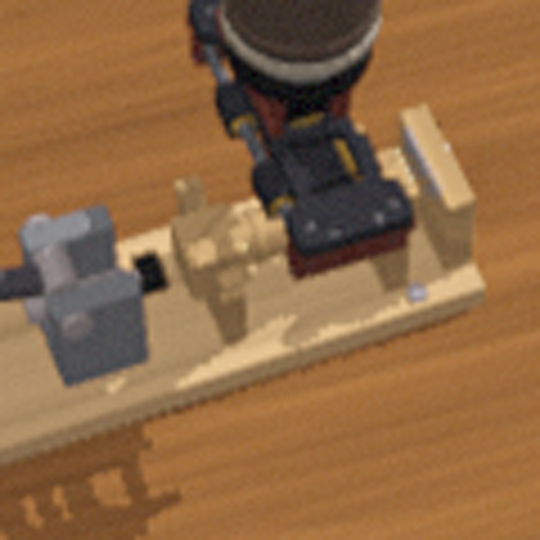

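>>> {"fn": "apply_moves", "kwargs": {"motion": [{"travel": [0,0,-2],"turn": 0,"fingers": 1},{"travel": [0,0,0],"turn": 0,"fingers": 1}]}}

```text
clock: 13.9
position: [0.5303, -0.0481, 0.0295]
ee_rot: [-0.002, 0.684, 0.729, -0.017]
ft_force: [-0.3, 0.4, -0.7]
grip_width: 0.336
```

>>> {"fn": "apply_moves", "kwargs": {"motion": [{"travel": [0,0,-1.5],"turn": 0,"fingers": 1},{"travel": [0,0,0],"turn": 0,"fingers": 1}]}}

```text
clock: 14.15
position: [0.5304, -0.0482, 0.028]
ee_rot: [-0.002, 0.684, 0.729, -0.016]
ft_force: [-0.2, -0.3, -0.2]
grip_width: 0.336
```

>>> {"fn": "apply_moves", "kwargs": {"motion": [{"travel": [0,0,-1],"turn": 0,"fingers": 1},{"travel": [0,0,0],"turn": 0,"fingers": 0.55},{"travel": [0,0,0],"turn": 0,"fingers": 0.4},{"travel": [0,0,0],"turn": 0,"fingers": 0.2},{"travel": [0,0,0],"turn": 0,"fingers": 0},{"travel": [0,0,0],"turn": 0,"fingers": 0},{"travel": [0,0,0],"turn": 0,"fingers": 0}]}}

```text
clock: 15.02
position: [0.5307, -0.0481, 0.0273]
ee_rot: [-0.002, 0.684, 0.729, -0.016]
ft_force: [-0.7, -0.5, 0.3]
grip_width: 0.975
```

Run:
```python
from fit import *
st();wr("w14.png")
for n,(r,c) in dict(scene=(170,240),side=(180,220)).items():
    im=bot.grab_frame(n)[r:r+120,c:c+120];cv2.imwrite(f"pics/{n}14.png",cv2.resize(im,None,fx=4.5,fy=4.5,interpolation=cv2.INTER_CUBIC))
```

```text
t15.03 pos [530.7 -48.1  27.3] yaw 1.635 F [-0.7 -0.5  0.3] grip 0.975 rot [-0.0016  0.6839  0.7294 -0.0163] q [ 0.37  0.54 -0.5   1.93  0.38  0.79 -0.29]
```

View pics/w14.png

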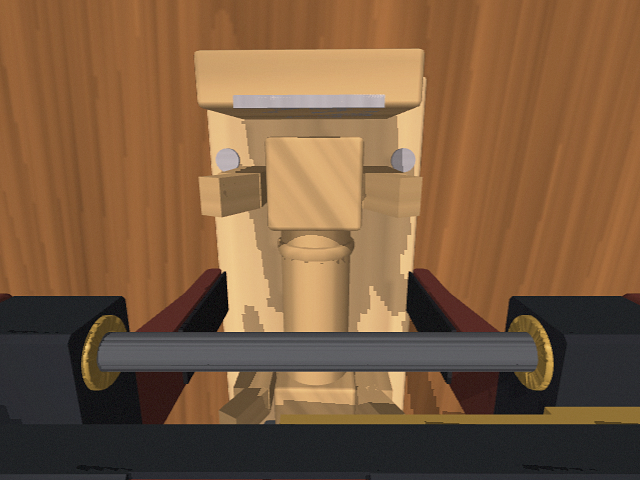

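View pics/side14.png

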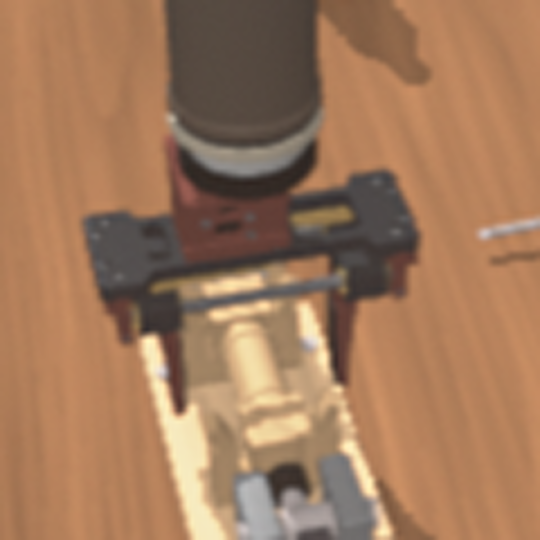

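>>> {"fn": "apply_moves", "kwargs": {"motion": [{"travel": [0,0,15],"turn": 0,"fingers": 0},{"travel": [0,0,35],"turn": 0,"fingers": 0},{"travel": [0,0,45],"turn": 0,"fingers": 0},{"travel": [0,0,45],"turn": 0,"fingers": 0},{"travel": [0,-20,20],"turn": 0,"fingers": 0.5},{"travel": [1,-35,0],"turn": 0,"fingers": 1},{"travel": [2,-40,0],"turn": 0,"fingers": 1},{"travel": [2,-40,0],"turn": 0,"fingers": 1},{"travel": [2,-35,0],"turn": 0,"fingers": 1},{"travel": [2,-20,0],"turn": 0,"fingers": 1},{"travel": [0,0,0],"turn": 0,"fingers": 1}]}}

```text
clock: 16.55
position: [0.5397, -0.2405, 0.2044]
ee_rot: [0.002, 0.682, 0.731, -0.013]
ft_force: [0.1, 0.4, -0.0]
grip_width: 0.243
```

Run:
```python
from fit import *
st();axes();wr("w15.png")
for n,(r,c) in dict(scene=(180,190),side=(220,210)).items():
    im=bot.grab_frame(n)[r:r+150,c:c+150];cv2.imwrite(f"pics/{n}15.png",cv2.resize(im,None,fx=4,fy=4,interpolation=cv2.INTER_CUBIC))
```

```text
t16.55 pos [ 539.7 -240.5  204.4] yaw 1.641 F [ 0.1  0.4 -0. ] grip 0.243 rot [ 0.0021  0.6818  0.7314 -0.0134] q [ 0.7   0.4  -0.51  1.64  0.23  1.16  0.2 ]
x_tool [-0.07   0.997 -0.021] y [ 0.997  0.07  -0.017]
```

View pics/w15.png

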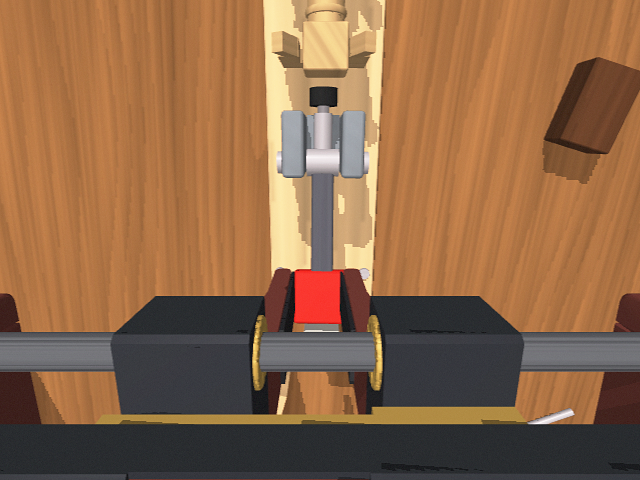

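View pics/scene15.png

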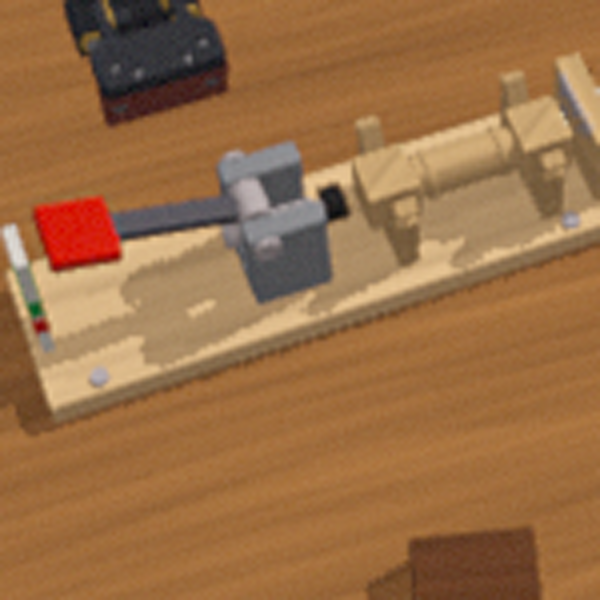

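View pics/side15.png

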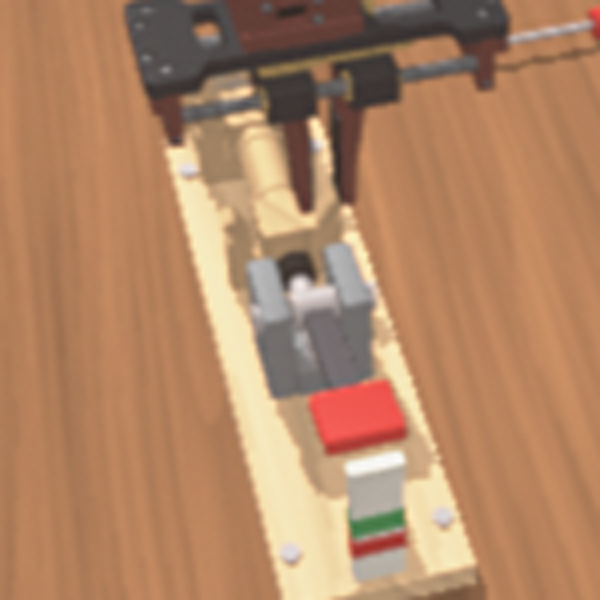

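Run:
```python
from fit import *
loadw("w15.png")
P=[(-.023,.0213,.1126),(.023,.0213,.1126),(-.023,-.0213,.1234),(.023,-.0213,.1234)]
U=[(297,271),(340,271),(295,324),(341,324)]
s=least_squares(lambda p:(proj("wrist",Tf(P,*p))-U).ravel(),[.546,-.295,.065]);print(s.x,s.fun.reshape(-1,2).round(1).tolist())
```

```text
[ 0.54383662 -0.29462799  0.07158205] [[-7.1, -0.5], [6.7, -0.3], [-5.2, 0.5], [5.5, 0.9]]
```

>>> {"fn": "apply_moves", "kwargs": {"motion": [{"travel": [2,-18,-15],"turn": 0,"fingers": 1},{"travel": [2,-20,-20],"turn": 0,"fingers": 1},{"travel": [2,-12,-20],"turn": 0,"fingers": 1},{"travel": [0,0,0],"turn": 0,"fingers": 1}], "newtons": 20}}

```text
clock: 17.2
position: [0.5458, -0.2891, 0.1438]
ee_rot: [0.001, 0.679, 0.734, -0.014]
ft_force: [0.5, -0.7, -0.7]
grip_width: 0.003
```

```bash
cat >> fit.py <<'E'
def pics(tag):
    wr(f"w{tag}.png")
    for n,(r,c) in dict(scene=(180,190),side=(220,210)).items():
        im=bot.grab_frame(n)[r:r+150,c:c+150];cv2.imwrite(f"pics/{n}{tag}.png",cv2.resize(im,None,fx=4,fy=4,interpolation=cv2.INTER_CUBIC))
E
python3 - <<'E'
from fit import *
st();axes();pics(16)
E
```

```text
t17.20 pos [ 545.8 -289.1  143.8] yaw 1.648 F [ 0.5 -0.7 -0.7] grip 0.003 rot [ 7.000e-04  6.793e-01  7.337e-01 -1.350e-02] q [ 0.73  0.5  -0.47  1.65  0.28  1.07  0.25]
x_tool [-0.077  0.997 -0.019] y [ 0.997  0.077 -0.019]
```

View pics/side16.png

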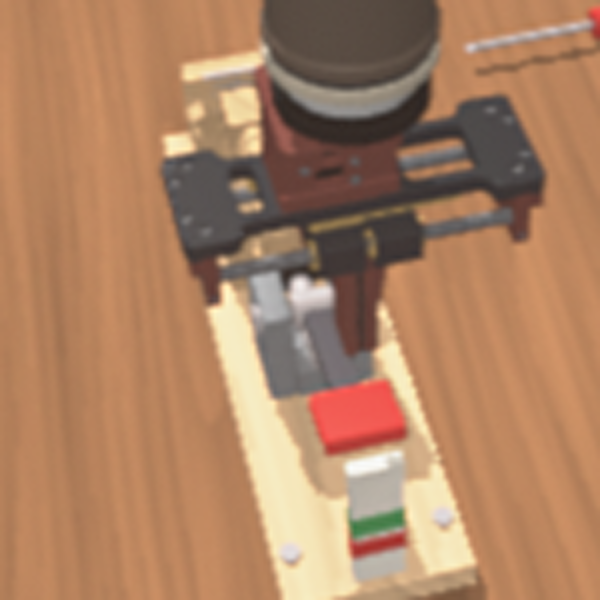

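View pics/scene16.png

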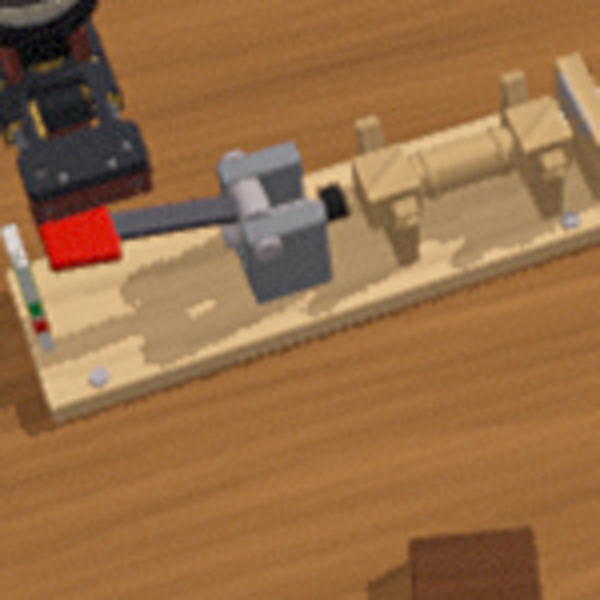

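View pics/w16.png

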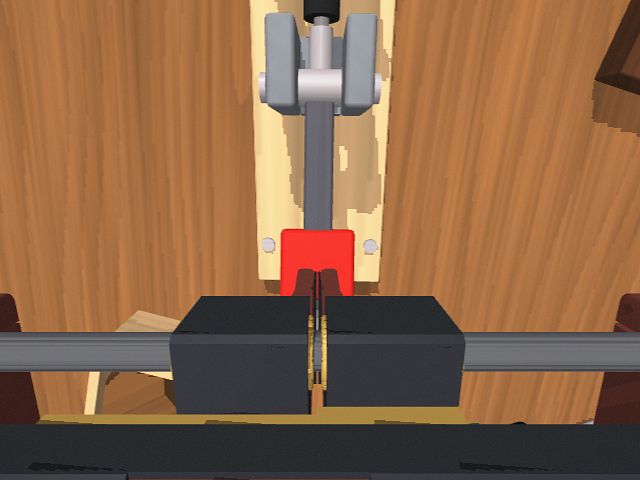

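>>> {"fn": "apply_moves", "kwargs": {"motion": [{"travel": [0,-4,-12],"turn": -0.007,"fingers": 1},{"travel": [0,-3,-12],"turn": -0.005,"fingers": 1},{"travel": [0,0,-8],"turn": 0,"fingers": 1},{"travel": [0,0,0],"turn": 0,"fingers": 1}]}}

```text
clock: 17.85
position: [0.5484, -0.2941, 0.1139]
ee_rot: [0.003, 0.683, 0.731, -0.012]
ft_force: [-0.7, -0.1, 0.2]
grip_width: 0.006
```

>>> {"fn": "apply_moves", "kwargs": {"motion": [{"travel": [0,0,-4],"turn": 0,"fingers": 1},{"travel": [0,0,-4],"turn": 0,"fingers": 1},{"travel": [0,0,0],"turn": 0,"fingers": 1}]}}

```text
clock: 18.23
position: [0.5487, -0.294, 0.1058]
ee_rot: [0.004, 0.683, 0.731, -0.012]
ft_force: [-0.2, 0.2, -1.2]
grip_width: 0.005
```

Run:
```python
from fit import *
st();pics(17)
```

```text
t18.23 pos [ 548.7 -294.   105.8] yaw 1.639 F [-0.2  0.2 -1.2] grip 0.005 rot [ 0.0037  0.6826  0.7307 -0.0121] q [ 0.72  0.54 -0.46  1.68  0.3   1.    0.22]
```

View pics/side17.png

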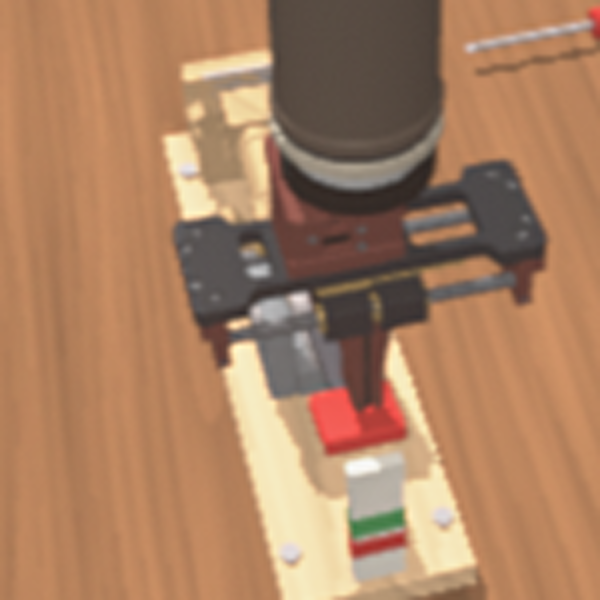

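View pics/scene17.png

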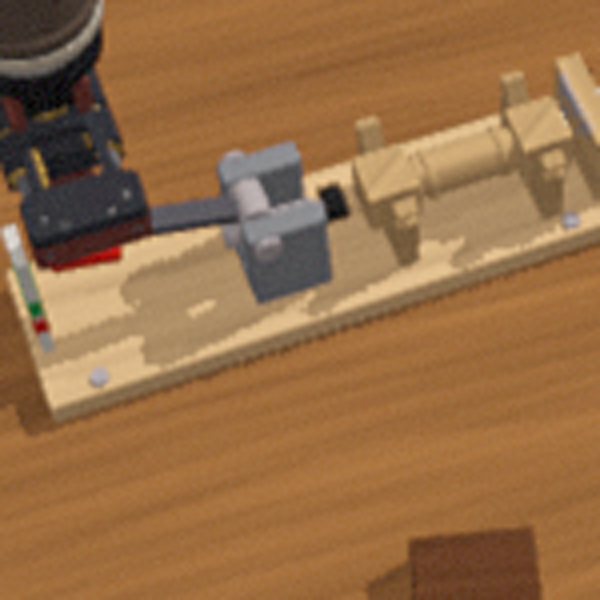

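>>> {"fn": "apply_moves", "kwargs": {"motion": [{"travel": [-2,-2,-3],"turn": 0,"fingers": 1},{"travel": [-1,0,-1],"turn": 0,"fingers": 1}]}}

```text
clock: 18.62
position: [0.5459, -0.2964, 0.1023]
ee_rot: [0.004, 0.683, 0.731, -0.012]
ft_force: [-0.4, 0.0, 0.1]
grip_width: 0.006
```

>>> {"fn": "apply_moves", "kwargs": {"motion": [{"travel": [0,0,-2],"turn": 0,"fingers": 1},{"travel": [0,0,0],"turn": 0,"fingers": 1}]}}

```text
clock: 18.88
position: [0.5457, -0.2964, 0.1001]
ee_rot: [0.004, 0.683, 0.731, -0.012]
ft_force: [1.5, -0.0, -0.0]
grip_width: 0.006
```

>>> {"fn": "apply_moves", "kwargs": {"motion": [{"travel": [0,0,-3],"turn": 0,"fingers": 1},{"travel": [0,0,0],"turn": 0,"fingers": 1}]}}

```text
clock: 19.12
position: [0.546, -0.2964, 0.0971]
ee_rot: [0.005, 0.683, 0.731, -0.012]
ft_force: [-0.2, 0.6, 1.6]
grip_width: 0.007
```

>>> {"fn": "apply_moves", "kwargs": {"motion": [{"travel": [0,0,-3],"turn": 0,"fingers": 1},{"travel": [0,0,0],"turn": 0,"fingers": 1}]}}

```text
clock: 19.38
position: [0.5463, -0.2967, 0.0943]
ee_rot: [0.005, 0.683, 0.731, -0.012]
ft_force: [-0.2, 1.2, 1.3]
grip_width: 0.001
```

>>> {"fn": "apply_moves", "kwargs": {"motion": [{"travel": [0,0,-4],"turn": 0,"fingers": 1},{"travel": [0,0,0],"turn": 0,"fingers": 1}]}}

```text
clock: 19.62
position: [0.5465, -0.2969, 0.0902]
ee_rot: [0.005, 0.683, 0.731, -0.012]
ft_force: [0.1, 0.4, 0.8]
grip_width: 0.005
```

Run:
```python
from fit import *
st();pics(18)
```

```text
t19.62 pos [ 546.5 -296.9   90.2] yaw 1.639 F [0.1 0.4 0.8] grip 0.005 rot [ 0.0052  0.6827  0.7306 -0.0119] q [ 0.73  0.55 -0.45  1.69  0.32  0.96  0.22]
```

View pics/side18.png

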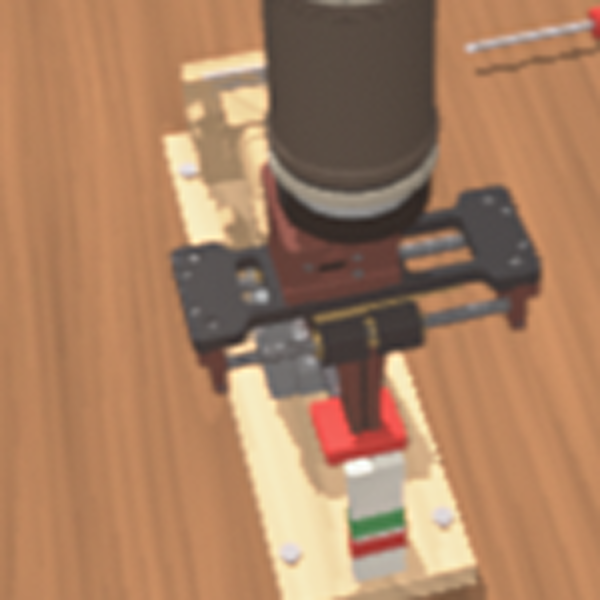

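View pics/w18.png

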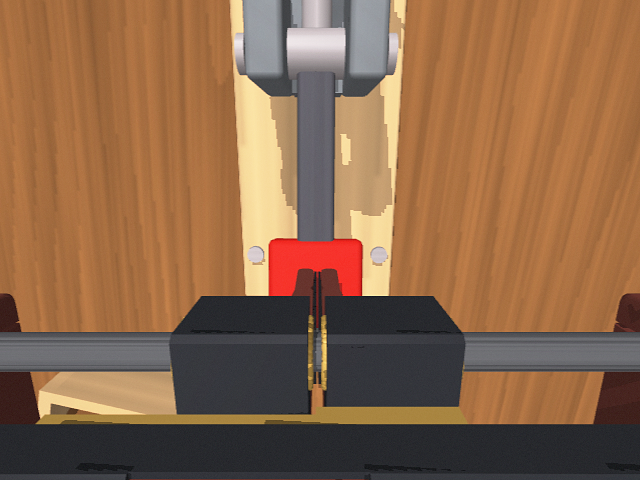

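>>> {"fn": "apply_moves", "kwargs": {"motion": [{"travel": [0,0,-5],"turn": 0,"fingers": 1},{"travel": [0,0,-5],"turn": 0,"fingers": 1},{"travel": [0,0,-5],"turn": 0,"fingers": 1},{"travel": [0,0,0],"turn": 0,"fingers": 1}]}}

```text
clock: 20.27
position: [0.5468, -0.2981, 0.0748]
ee_rot: [0.006, 0.683, 0.73, -0.012]
ft_force: [-0.8, -0.6, 2.3]
grip_width: 0.005
```

Run:
```python
from fit import *
st();pics(19)
```

```text
t20.27 pos [ 546.8 -298.1   74.8] yaw 1.638 F [-0.8 -0.6  2.3] grip 0.005 rot [ 0.0062  0.683   0.7303 -0.0121] q [ 0.72  0.57 -0.44  1.71  0.33  0.93  0.21]
```

View pics/side19.png

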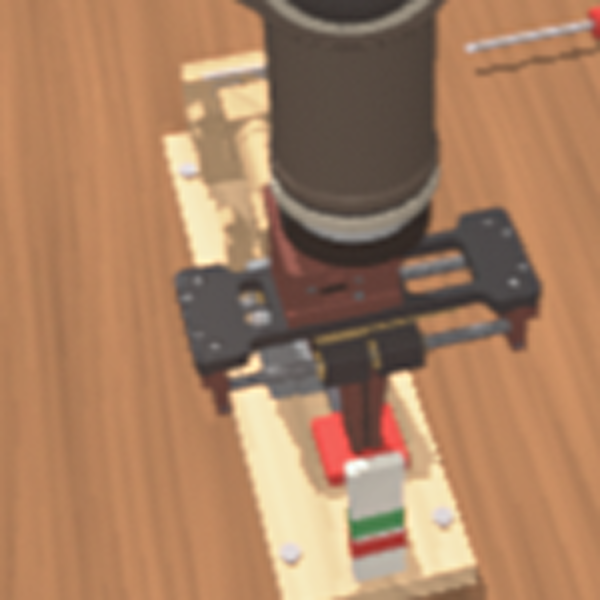

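View pics/scene19.png

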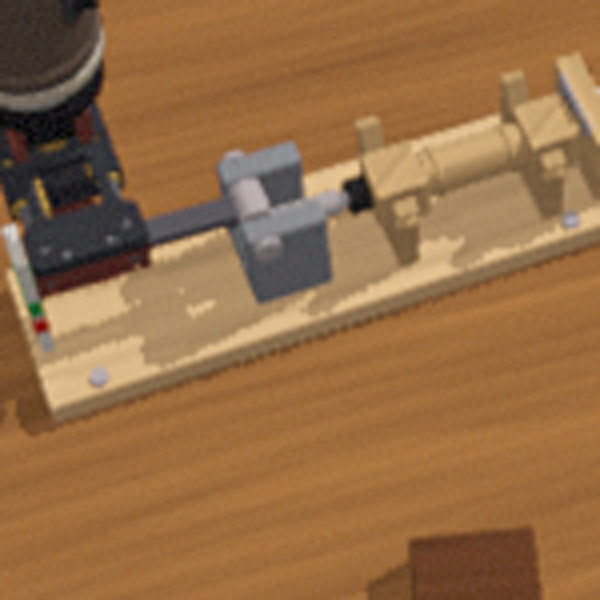

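>>> {"fn": "apply_moves", "kwargs": {"motion": [{"travel": [0,0,-4],"turn": 0,"fingers": 1},{"travel": [0,0,-4],"turn": 0,"fingers": 1},{"travel": [0,0,0],"turn": 0,"fingers": 1}]}}

```text
clock: 20.8
position: [0.547, -0.2987, 0.0675]
ee_rot: [0.007, 0.683, 0.73, -0.012]
ft_force: [-0.5, -1.0, 6.3]
grip_width: 0.006
```

>>> {"fn": "apply_moves", "kwargs": {"motion": [{"travel": [0,0,-4],"turn": 0,"fingers": 1},{"travel": [0,0,0],"turn": 0,"fingers": 1}]}}

```text
clock: 21.05
position: [0.547, -0.2989, 0.0641]
ee_rot: [0.007, 0.683, 0.73, -0.013]
ft_force: [-1.5, -1.1, 7.7]
grip_width: 0.004
```

Run:
```python
from fit import *
st();pics(20)
```

```text
t21.05 pos [ 547.  -298.9   64.1] yaw 1.637 F [-1.5 -1.1  7.7] grip 0.004 rot [ 0.0071  0.6832  0.7301 -0.0125] q [ 0.72  0.58 -0.44  1.71  0.34  0.91  0.2 ]
```

View pics/side20.png

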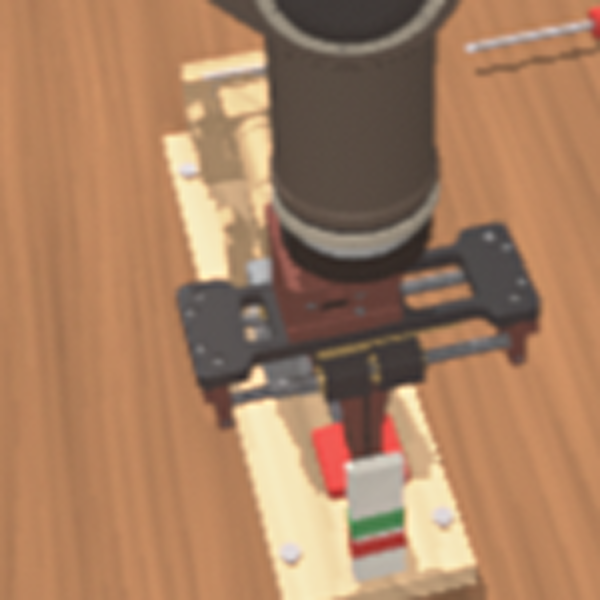

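View pics/scene20.png

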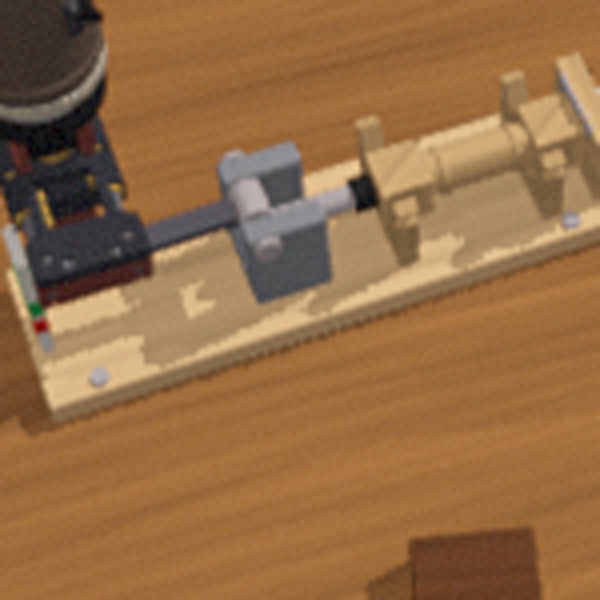

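View pics/w20.png

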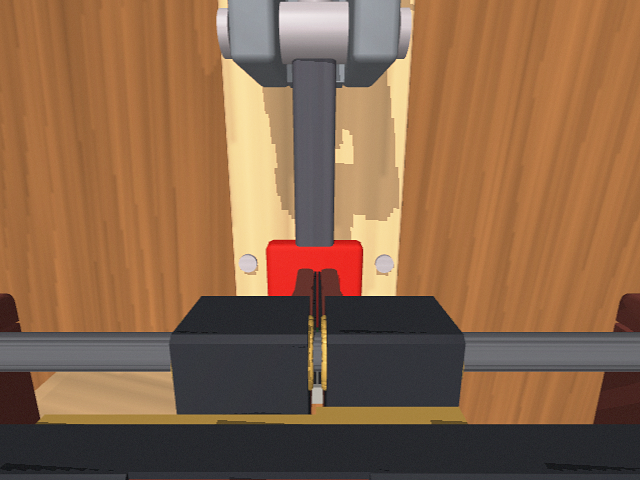

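```bash
cat > lev.py <<'E'
from fit import *
from scipy.optimize import least_squares
J=(.5355,-.1203,.064);sy=.0719
L0=.110
def pt(th,s,o):
    # point on paddle top: s*23mm x, o outward offset. paddle_top at 110mm from pivot, 118 high at rest (.25)
    a=.25-th; off=.118-(.085+.110*math.sin(.25))  # normal-ish offset
    r=L0+o
    return (s*.023, sy-.14-(r*math.cos(a)-off*math.sin(a)), .085+r*math.sin(a)+off*math.cos(a))
def solve(n,obs):
    def r(p):
        P=Tf([pt(p[0],s,o) for s,o,_ in obs],J[0]+p[1],J[1]+p[2],J[2]);return np.r_[(proj(n,P)-[u for *_,u in obs]).ravel(),np.array(p[1:])/.002]
    s=least_squares(r,[.2,0,0]);return s.x.round(4),s.fun.round(1)
E
python3 - <<'E'
from lev import *
sid=lambda x,y:tuple(src((x,y),4,(210,220)))
i,o=-.022,.022
loadw("w16.png");print('w16',solve("wrist",[(-1,i,(281,230)),(1,i,(354,230))]))
for t,u in(("w18.png",[(269,239),(362,239)]),("w20.png",[(267,240.5),(362,240.5)])):
    loadw(t);print(t,solve("wrist",[(-1,i,u[0]),(1,i,u[1])]))
print('side16',solve("side",[(-1,i,sid(311,397)),(-1,o,sid(326,446)),(1,o,sid(405,430)),(1,i,sid(390,381))]))
print('side18',solve("side",[(-1,i,sid(311,403)),(-1,o,sid(326,456)),(1,o,sid(405,440))]))
print('side19',solve("side",[(-1,i,sid(313,418)),(-1,o,sid(330,475))]))
print('side20',solve("side",[(-1,i,sid(313,430)),(-1,o,sid(332,486))]))
E
```

```text
w16 (array([ 0.0679, -0.0004, -0.0013]), array([ 0.1, -0.7,  0. ,  0.5, -0.2, -0.6]))
w18.png (array([ 0.1215, -0.0004, -0.0008]), array([-0. , -0.4,  0.1,  0.3, -0.2, -0.4]))
w20.png (array([ 0.372 , -0.0004, -0.0008]), array([-0.1, -0.3,  0.2,  0.2, -0.2, -0.4]))
side16 (array([ 0.0422, -0.0021,  0.0001]), array([-0.5, -0.1,  0.2,  0.5,  1.4, -0.2, -0. , -0.5, -1. ,  0. ]))
side18 (array([ 0.0924, -0.0024,  0.0003]), array([-0.4, -0. ,  0.3,  0.3,  1.4, -0.4, -1.2,  0.2]))
side19 (array([ 1.987e-01, -1.000e-03, -1.000e-04]), array([ 0. , -0.6,  0.5,  0.3, -0.5, -0.1]))
side20 (array([ 0.2796, -0.001 , -0.0004]), array([ 0.3, -1.3,  0.2,  0.9, -0.5, -0.2]))
```

Run:
```python
import cv2
a=cv2.imread('pics/side20.png')
cv2.imwrite('pics/side20z.png',cv2.resize(a[390:600,270:470],None,fx=2.8,fy=2.8))
```

```text
(no output)
```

View pics/side20z.png

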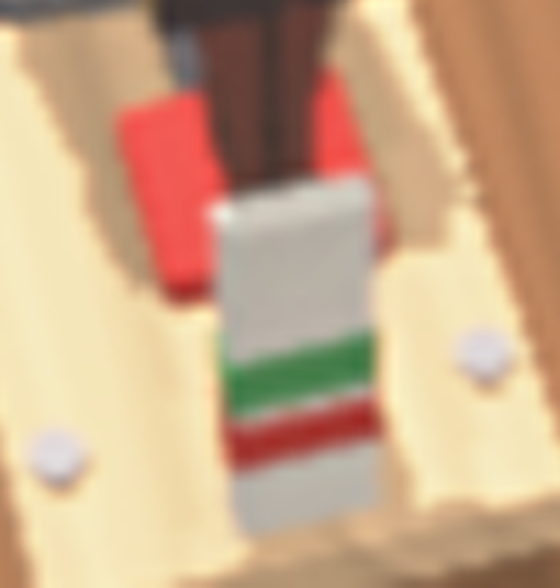

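>>> {"fn": "apply_moves", "kwargs": {"motion": [{"travel": [0,0,-3],"turn": 0,"fingers": 1},{"travel": [0,0,0],"turn": 0,"fingers": 1}]}}

```text
clock: 21.45
position: [0.547, -0.299, 0.0623]
ee_rot: [0.007, 0.683, 0.73, -0.013]
ft_force: [-2.4, -1.0, 8.8]
grip_width: 0.001
```

>>> {"fn": "apply_moves", "kwargs": {"motion": [{"travel": [0,0,-2.5],"turn": 0,"fingers": 1},{"travel": [0,0,0],"turn": 0,"fingers": 1},{"travel": [0,0,0],"turn": 0,"fingers": 1},{"travel": [0,0,0],"turn": 0,"fingers": 1}]}}

```text
clock: 21.95
position: [0.547, -0.299, 0.0621]
ee_rot: [0.008, 0.683, 0.73, -0.013]
ft_force: [-2.2, -0.6, 8.5]
grip_width: 0.008
```

Run:
```python
from fit import *
st();pics(21)
a=cv2.imread('pics/side21.png')
cv2.imwrite('pics/side21z.png',cv2.resize(a[390:600,270:470],None,fx=2.8,fy=2.8))
```

```text
t21.95 pos [ 547.  -299.    62.1] yaw 1.637 F [-2.2 -0.6  8.5] grip 0.008 rot [ 0.008   0.6833  0.73   -0.0131] q [ 0.71  0.59 -0.44  1.72  0.34  0.91  0.2 ]
```

View pics/side21z.png

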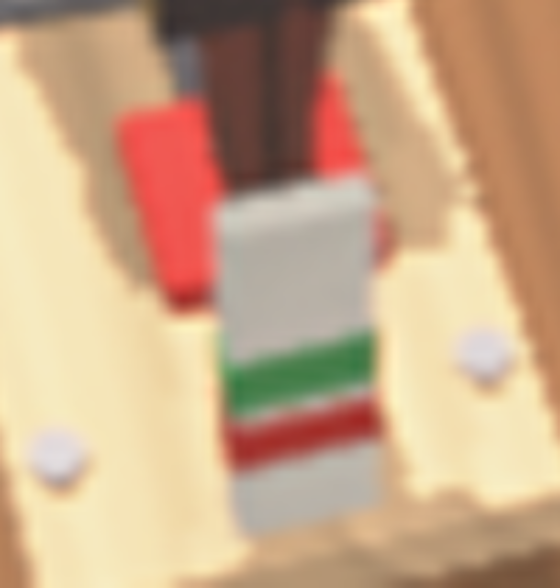

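View pics/scene21.png

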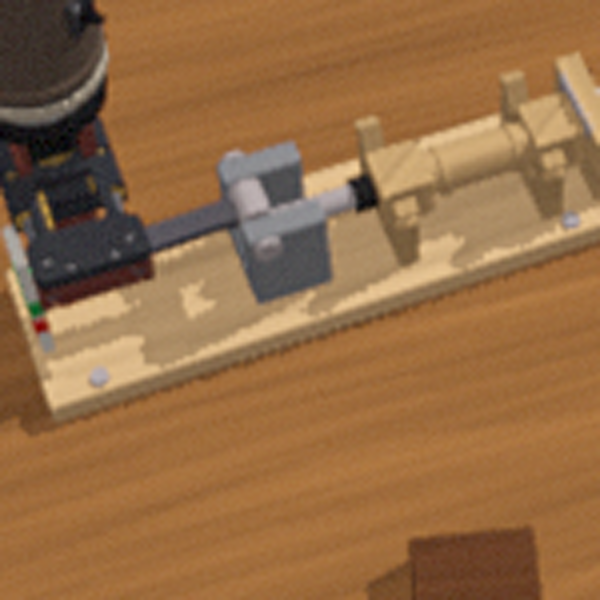

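View pics/w21.png

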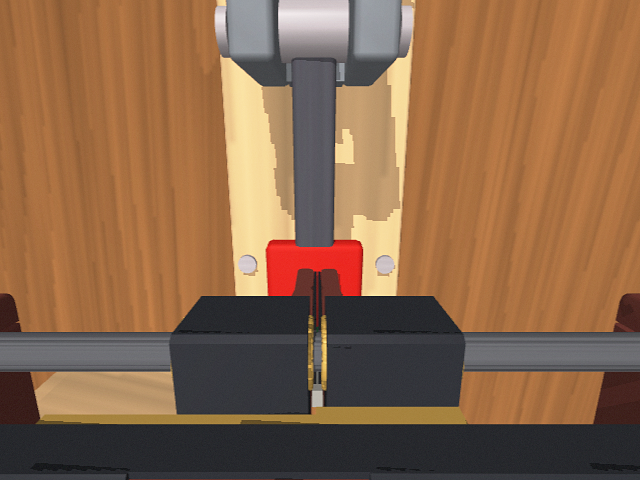

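```bash
python3 - <<'E'
from lev import *
sid=lambda x,y:tuple(src((x,y),4,(210,220)))
z=lambda p:(((np.array(p)-(210,220)+.5)*4-.5)-(270,390))*2.8
for zz in(.12,.0855,.0697,.0645):
    print(zz,z(proj("side",Tf([(-.015,sy-.2846,zz)],*J))[0]).round(0))
for th in(0,.25,.29,.32,.35,.41): print(th,'outer-left',z(proj("side",Tf([pt(th,-1,.022)],*J))[0]).round(0),'inner-left',z(proj("side",Tf([pt(th,-1,-.022)],*J))[0]).round(0))
i=-.022
loadw("w21.png");print(solve("wrist",[(-1,i,(266.5,240.5)),(1,i,(362.5,240.5))]))
for th in(.25,.3,.35):print(th,proj("wrist",Tf([pt(th,-1,i),pt(th,1,i)],*J)).round(1).tolist())
E
python3 - <<'E'
import cv2
a=cv2.imread('pics/side16.png')
cv2.imwrite('pics/side16z.png',cv2.resize(a[360:600,270:470],None,fx=2.8,fy=2.8))
E
```

```text
0.12 [233. 214.]
0.0855 [237. 323.]
0.0697 [239. 371.]
0.0645 [240. 387.]
0 outer-left [168. 137.] inner-left [118.   2.]
0.25 outer-left [180. 264.] inner-left [127.  86.]
0.29 outer-left [181. 280.] inner-left [128.  98.]
0.32 outer-left [182. 292.] inner-left [129. 106.]
0.35 outer-left [182. 304.] inner-left [129. 114.]
0.41 outer-left [183. 325.] inner-left [130. 129.]
(array([ 0.3778, -0.0004, -0.0005]), array([-0. , -0.2,  0.1,  0.2, -0.2, -0.2]))
0.25 [[263.7, 246.0], [366.4, 246.5]]
0.3 [[265.2, 243.6], [365.2, 244.1]]
0.35 [[266.5, 240.9], [364.1, 241.4]]
```

View pics/side16z.png

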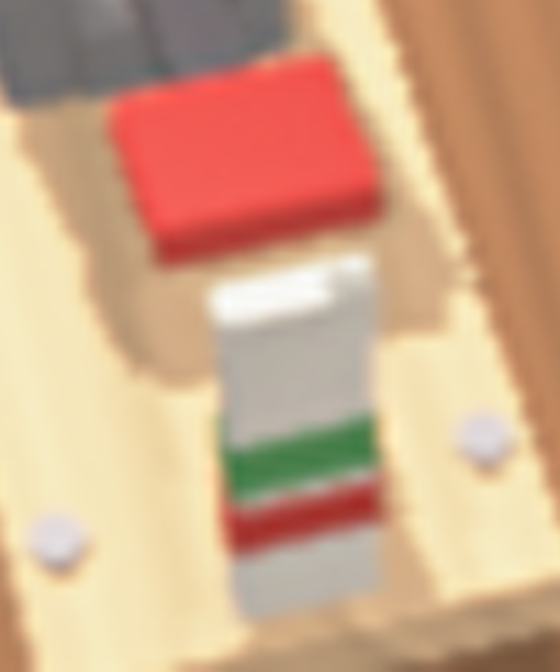

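>>> {"fn": "apply_moves", "kwargs": {"motion": [{"travel": [0,0,-4],"turn": 0,"fingers": 1},{"travel": [0,0,-4],"turn": 0,"fingers": 1}]}}

```text
clock: 22.35
position: [0.5471, -0.2989, 0.0556]
ee_rot: [0.008, 0.683, 0.73, -0.013]
ft_force: [-3.0, 0.4, 12.6]
grip_width: 0.008
```

>>> {"fn": "apply_moves", "kwargs": {"motion": [{"travel": [0,0,-4],"turn": 0,"fingers": 1}]}}

```text
clock: 22.48
position: [0.5471, -0.2987, 0.0525]
ee_rot: [0.008, 0.683, 0.73, -0.013]
ft_force: [-3.5, -0.2, 13.7]
grip_width: 0.003
```

Run:
```python
from fit import *
st();pics(22);st()
a=cv2.imread('pics/side22.png')
cv2.imwrite('pics/side22z.png',cv2.resize(a[360:600,270:470],None,fx=2.8,fy=2.8))
```

```text
t22.48 pos [ 547.1 -298.7   52.5] yaw 1.637 F [-3.5 -0.2 13.7] grip 0.003 rot [ 0.0085  0.6833  0.7299 -0.0134] q [ 0.71  0.6  -0.43  1.72  0.35  0.89  0.19]
t22.62 pos [ 547.1 -298.7   52.6] yaw 1.637 F [-3.5  0.3 14.1] grip 0.000 rot [ 0.0084  0.6833  0.7299 -0.0134] q [ 0.71  0.6  -0.43  1.72  0.35  0.89  0.19]
```

View pics/side22z.png

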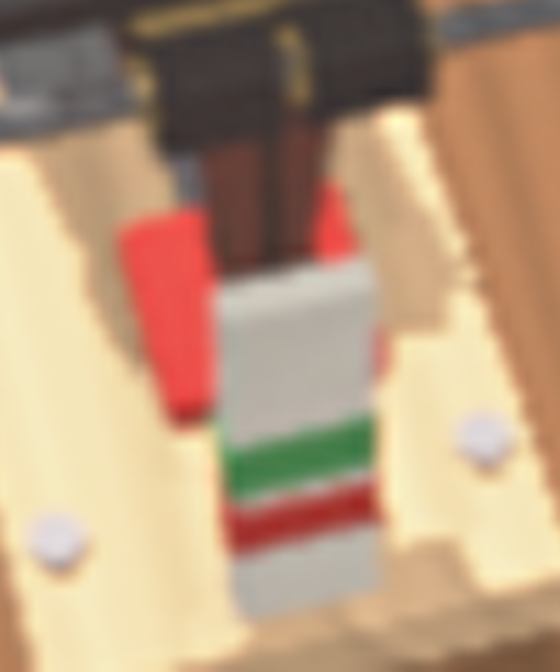

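View pics/scene22.png

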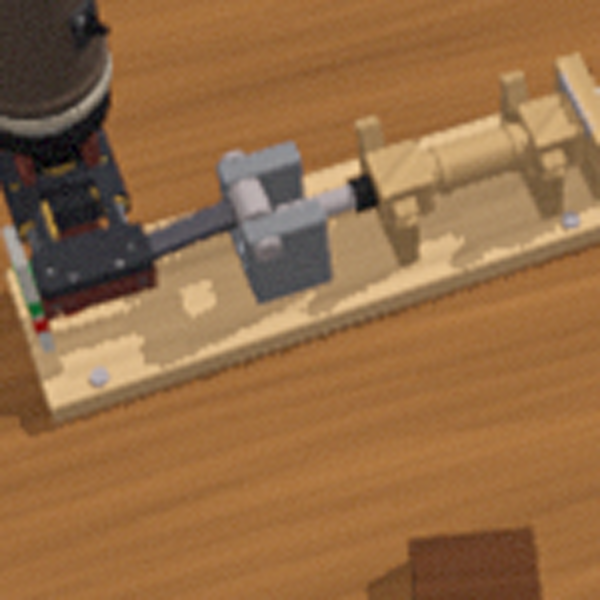

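View pics/w22.png

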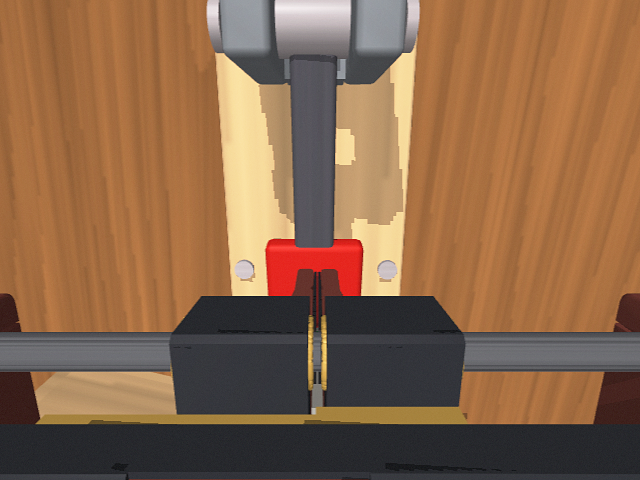

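>>> {"fn": "apply_moves", "kwargs": {"motion": [{"travel": [0,0,3],"turn": 0,"fingers": 1}]}}

```text
clock: 22.75
position: [0.5471, -0.2989, 0.0565]
ee_rot: [0.009, 0.683, 0.73, -0.014]
ft_force: [-3.6, -1.2, 11.5]
grip_width: 0.002
```

Run:
```python
from fit import *
st();pics(23);st()
a=cv2.imread('pics/side23.png')
cv2.imwrite('pics/side23z.png',cv2.resize(a[360:600,270:470],None,fx=2.8,fy=2.8))
```

```text
t22.75 pos [ 547.1 -298.9   56.5] yaw 1.637 F [-3.6 -1.2 11.5] grip 0.002 rot [ 0.0087  0.6834  0.7299 -0.0136] q [ 0.71  0.59 -0.43  1.72  0.35  0.9   0.19]
t22.90 pos [ 547.1 -299.    56.7] yaw 1.637 F [-3.9 -0.8 11.3] grip 0.005 rot [ 0.0088  0.6834  0.7299 -0.0136] q [ 0.71  0.59 -0.43  1.72  0.35  0.9   0.19]
```

View pics/side23z.png

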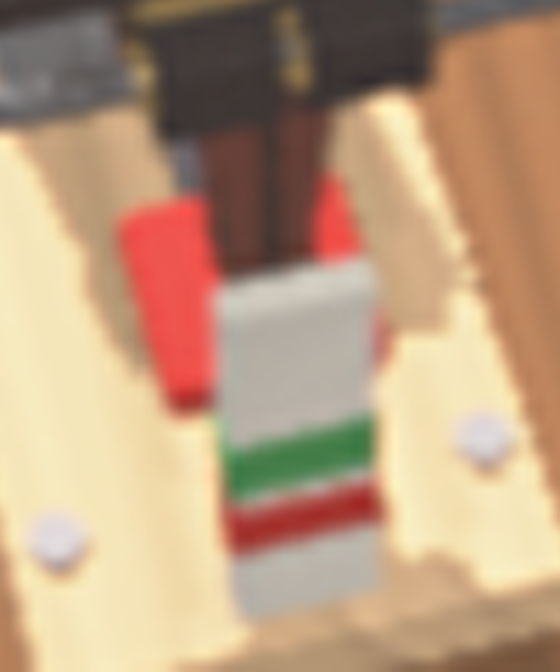

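View pics/w23.png

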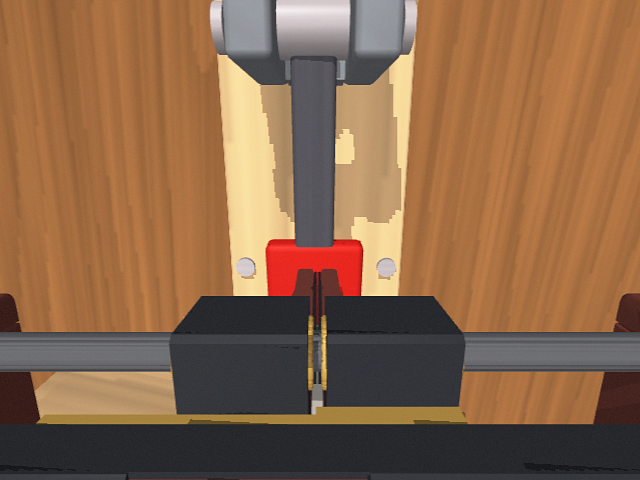

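Run:
```python
from lev import *
# outer-bottom-left and inner-top-left corner rows in side pics (4x crops), by red mask, columns left of fingers
def redtb(t):
    a=cv2.imread(f'pics/side{t}.png').astype(int);m=(a[:,:,2]>150)&(a[:,:,1]<100)&(a[:,:,0]<100)
    m=m[:, :342]; m[:370]=0;m[520:]=0
    r=[]
    for c in (316,320,324,336,338,340):
        k=np.where(m[:,c])[0]; r.append((k.min(),k.max()) if len(k) else None)
    return r
for t in(16,17,18,19,20,21,22,23):print(t,redtb(t))
def ptb(th,s,o,d):
    a=.25-th;off=.118-(.085+.110*math.sin(.25))-d;r=L0+o
    return (s*.023,sy-.14-(r*math.cos(a)-off*math.sin(a)),.085+r*math.sin(a)+off*math.cos(a))
z=lambda p:((np.array(p)-(210,220)+.5)*4-.5)
for th in(0,.08,.1,.2,.25,.29,.32,.35,.38,.41,.45):
    print(th,z(proj("side",Tf([ptb(th,-1,-.022,0),ptb(th,-1,.022,0),ptb(th,-1,.022,.012)],*J))).round(1).tolist())
```

```text
16 [(np.int64(396), np.int64(423)), (np.int64(396), np.int64(435)), (np.int64(395), np.int64(443)), (np.int64(389), np.int64(453)), (np.int64(389), np.int64(452)), (np.int64(389), np.int64(452))]
17 [(np.int64(395), np.int64(423)), (np.int64(396), np.int64(435)), (np.int64(395), np.int64(443)), (np.int64(389), np.int64(453)), (np.int64(389), np.int64(452)), (np.int64(388), np.int64(452))]
18 [(np.int64(405), np.int64(427)), (np.int64(405), np.int64(438)), (np.int64(404), np.int64(451)), (np.int64(396), np.int64(464)), (np.int64(397), np.int64(463)), (np.int64(399), np.int64(462))]
19 [(np.int64(422), np.int64(440)), (np.int64(421), np.int64(451)), (np.int64(421), np.int64(465)), (np.int64(411), np.int64(485)), (np.int64(411), np.int64(484)), (np.int64(412), np.int64(484))]
20 [(np.int64(432), np.int64(448)), (np.int64(431), np.int64(462)), (np.int64(430), np.int64(475)), (np.int64(424), np.int64(497)), (np.int64(422), np.int64(497)), (np.int64(422), np.int64(496))]
21 [(np.int64(434), np.int64(451)), (np.int64(433), np.int64(463)), (np.int64(432), np.int64(478)), (np.int64(424), np.i
[... 356 characters left out ...]
np.int64(484)), (np.int64(431), np.int64(506)), (np.int64(429), np.int64(506)), (np.int64(430), np.int64(505))]
0 [[312.2, 390.6], [329.8, 439.1], [331.9, 456.9]]
0.08 [[313.5, 401.0], [331.7, 454.8], [333.3, 471.2]]
0.1 [[313.7, 403.5], [332.1, 458.5], [333.6, 474.6]]
0.2 [[315.0, 415.4], [333.7, 476.1], [334.7, 490.3]]
0.25 [[315.4, 420.9], [334.3, 484.1], [335.0, 497.3]]
0.29 [[315.7, 425.0], [334.7, 490.1], [335.1, 502.5]]
0.32 [[315.9, 428.0], [334.9, 494.4], [335.2, 506.2]]
0.35 [[316.1, 430.8], [335.0, 498.5], [335.2, 509.6]]
0.38 [[316.2, 433.6], [335.1, 502.4], [335.1, 512.9]]
0.41 [[316.3, 436.2], [335.2, 506.0], [335.0, 515.9]]
0.45 [[316.4, 439.4], [335.2, 510.6], [334.8, 519.6]]
```

Run:
```python
from fit import *
a=bot.grab_frame("scene");cv2.imwrite("pics/fin.png",a);cv2.imwrite("pics/finz.png",cv2.resize(a[180:260,250:360],None,fx=7,fy=7,interpolation=cv2.INTER_CUBIC));st()
```

```text
t22.95 pos [ 547.1 -298.9   56.6] yaw 1.637 F [-3.2  0.2 11. ] grip 0.007 rot [ 0.0088  0.6834  0.7299 -0.0136] q [ 0.71  0.59 -0.43  1.72  0.35  0.9   0.19]
```

View pics/fin.png

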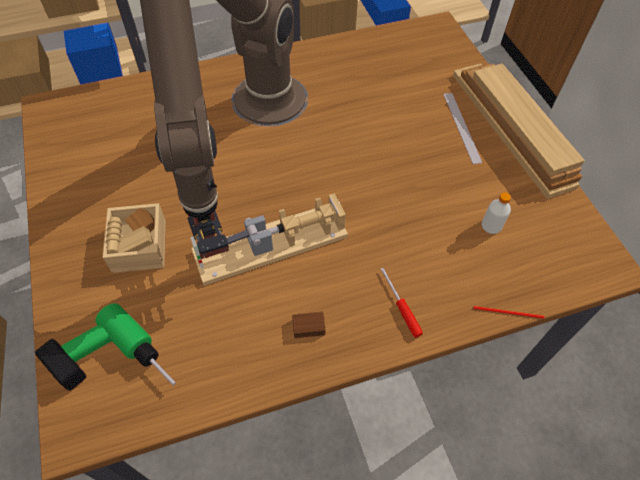

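View pics/finz.png

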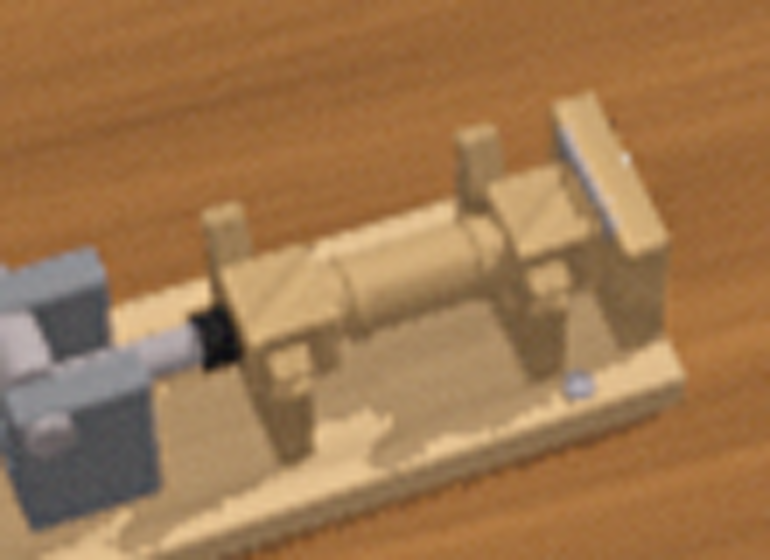

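Run:
```python
from lev import *
z=lambda p:(np.array(p)-(250,180)+.5)*7-.5
for nm,Ps in dict(spin_end=[(-.018,sy+.08,.078),(.018,sy+.08,.078)],spin_back=[(-.018,sy-.06,.078),(.018,sy-.06,.078)],stoptop=[(-.0375,sy+.08,.085),(.0375,sy+.08,.085)],base=[(.055,.17,.02)]).items():
    print(nm,z(proj("scene",Tf(Ps,*J))).round(0).tolist())
print('seat->end 10mm px',(z(proj("scene",Tf([(0,sy+.08,.078),(0,sy+.07,.078)],*J)))).round(0).tolist())
```

```text
spin_end [[566.0, 153.0], [603.0, 226.0]]
spin_back [[211.0, 266.0], [245.0, 342.0]]
stoptop [[546.0, 103.0], [625.0, 255.0]]
base [[681.0, 376.0]]
seat->end 10mm px [[584.0, 189.0], [559.0, 197.0]]
```

Run:
```python
from fit import *
st();print(bot.sign_off());st()
```

```text
t22.95 pos [ 547.1 -298.9   56.6] yaw 1.637 F [-3.2  0.2 11. ] grip 0.007 rot [ 0.0088  0.6834  0.7299 -0.0136] q [ 0.71  0.59 -0.43  1.72  0.35  0.9   0.19]
the job is handed in; nothing more can be done
None
the job is handed in; nothing more can be done
```

I laid the spindle in both saddles and let go of it with the paddle still up. I then pressed the paddle with closed fingers and handed the job in at 22.95 s, still holding it.

**Last checks**
- **Push:** it was steady at about 11 N, mid-range for the green zone, with TCP height constant.
- **Lever angle:** the side picture, calibrated against rest, gave 0.35 to 0.38 rad. TCP travel gave about 0.36 to 0.39. Both are inside the green zone (0.29 to 0.41).
- **Spindle against the stop:** the nose stalled while the push kept rising, so I take the spindle to be on the stop. In the picture its front end read about 2 mm short of the stop and its back end about 4 mm past where it should be. That is within my measuring error, so the contact was not seen directly.
- **Other things on the bench:** in the last scene picture they look unmoved.

**What went wrong or disagreed**
- **First grasp slipped:** the real fingertips sit about 20 mm above the reported TCP, so the first close slid off the top of the spindle at about 13 N. The second grasp held.
- **Paddle went too deep once:** one step reached about 0.40 to 0.43 rad by the pictures, with a push of about 14 N. TCP travel alone put it at about 46 mm of drop, just past the green zone. I read it as short of the red (0.45), and backed off straight away.

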